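# Close the dust extractor's filter housing

## Robot

A 7-joint arm with a two-finger parallel gripper is mounted at the origin on the work surface. World frame = base frame: x ahead of the robot, y to its left, z up, the work surface at z = 0. Lengths are in m, angles in rad, forces in N, time in s.
With the tool pointing down it reaches from about 0.425 to 0.925 m from the base axis. Payload 6.8 kg.
Tool frame: the origin (TCP) lies at the very end of the fingers, on their centre line; the grasp point (between the pads) lies 19 mm behind it (r.grip_depth is the distance from the TCP to the grasp point, in m); z points along the fingers, y is the direction in which the jaws open and shut (so a half turn about z gives the same grasp; the last joint's range is limited). The gripper opens to 85 mm and grips with 20 to 120 N. Pads are 22 mm wide; open, the fingers measure 114 mm over their backs; the gripper's body (76 mm by 85 mm) begins 54 mm behind the grasp point. The pads swing forward as they close: fully open they stand 13 mm farther back than shut.
Start: joints at [1.222, 0.477, 0.022, 1.555, -0.011, 1.109, -0.083], TCP at [0.161, -0.656, 0.231] pointing down, gripper open.
Joint ranges: [-2.96, 2.96], [-0.34, 2.1], [-1.41, 1.46], [0.24, 2.44], [-1.37, 4.51], [0.17, 1.92], [-2.96, 2.96]. Speed limits (rad/s): [2.39, 2.39, 3.14, 3.14, 3.14, 3.14, 3.14].

## Interface

Orientations are given as a rotation vector (axis times angle).
In Python, from bench import status, eyes, workorder, spotter, r gives the robot as it stands.
- The arm moves only by the tool drive_tool, never from a script. Its argument "commands" is a list of rows, each an object of numbers: "rx", "ry", "rz": the turn, a rotation vector about the world's x, y, z normalised to -1 to 1, where 1 is 8 degrees; "tx", "ty", "tz": the shift along the world's x, y, z normalised to -1 to 1, where 1 is 20 mm; "grip": the closure, from -1 (fully open) to 1 (shut). A call has 1 to 10 rows; each row shifts and turns the commanded pose from where the row before left it; what a row does not reach is not made up. A row lasts 1/8 s, in which the tool goes at most 62.5 mm and 10.7 degrees, less where a joint would pass 70% of its speed; a pose out of reach is approached as far as the arm can. A call with a number of a shift or a turn outside -1 to 1 is refused whole. A call with a gripper value outside its range is refused whole. The fingers move at their own pace and stop on an object; "grip_force" is the grip in N (left out, the last holds). Time passes only in rows, so rows that do not move let the fingers close. It gives the time, the measured TCP pose, the force and the opening at its end, in the units of the state.
- status.get_obs(): the state, without advancing time (a new reading comes with each control period).
- eyes.grab_frame(name): name is "scene" or "top" or "wrist"; returns a dict with "frame" (384x512x3 uint8, blue, green, red), "range_z" (384x512 float32, m along the optical axis (not along the pixel's ray), 0 where there is no reading), "fx", "fy", "cx", "cy" (pixels), "dist_coeffs" ([k1, k2, p1, p2, k3] as OpenCV has them; the pictures are not rectified), "T" (4x4, takes a point from camera to world coordinates); the wrist camera has in their place "T_tool_cam" (4x4, takes a point from camera to tool coordinates, whose origin is the TCP and whose axes are the flange's). Camera axes: x right, y down, z forward; pixel columns grow to the right and rows downward; lengths in m; the calibration is good to about 2 mm. A picture is of the moment at which its call begins: read the wrist's pose just before it.
- workorder.hand_in(): hands the job in, once; it reports no verdict.
Trained networks look in the newest picture that a camera, given by its name, has taken for a name from the list of things; names that differ only in an ending like _2 or _b are one class to them, and where a whole thing is asked for, a point or a joint stands for the part that bears it (a point fixed in the world has none). Each returns a list of dicts, best first, with "confidence" (0 to 1); they miss things now and then, are a little off and sometimes report something else, mostly with a low value. They report only what shows in the picture. A call takes as long as a camera call. They do not tell look-alikes from the thing itself.
- spotter.boxes_of(camera, target): "position" ([column, row] as shares, 0 to 1, of the picture: columns of its width, rows of its height, amid what is visible of it).
- spotter.masks_of(camera, target): "mask" (384x512 bool, what is visible of it) and "position" ([column, row] as shares, 0 to 1, of the picture: columns of its width, rows of its height, amid what is visible of it).
The state is a dict: "clock": time; "joints": joint angles; "qvel": joint speeds; "tau": joint torques, N m; "tcp_pos": TCP position; "orientation": TCP orientation; "contact_force": force on the tool from outside, world axes, zero at the start; "moment": the same for the moment, N m; "grip_width": finger opening in m.
Only numpy, scipy, OpenCV 4.12 (cv2) and the standard library are available. Lean on these libraries where they do the work, as an engineer would, in place of code of your own. Each camera call takes 0.05 s, during which the arm holds its last target.

## Task

The filter of the workshop's dust extractor has been changed: close its housing. Put the lid on over the centre stud, collar up, then start the orange wing nut on the stud and spin it down clockwise until it is snug, the rubber seal squeezed and the lid down on the drum's rim; leave the other things on the bench where they are.

Things in the scene. Friction and masses are not known exactly. Their poses are not given: they have to be found in the camera images.
- stud_tip (a point): Top of the fixed, upright, smooth steel stud in the centre of the filter housing, 155 mm above the bench. The stud is 18 mm thick, its last 5 mm tapering to 9 mm, and a cross pin passes through it 18 mm below the tip.
- cross_pin (a point): Centre of the fixed brass cross pin in the stud, 137 mm above the bench: 4 mm thick, 25 mm long, along this point's x. The wing nut's internal thread runs on its two ends.
- drum_rim (a point): Filter housing, fixed: open green drum, 144 mm across, on a 156 mm dark foot. Point on the stud's axis, level with the drum's rim, 90 mm above the bench. A silver outlet pipe (48 mm across, centre 45 mm above the bench) leaves along this point's +x, away from the robot, to 133 mm from the axis.
- seal (a joint): Black rubber seal ring (124 mm outside, 98 inside), sprung, in the drum's mouth. 0: its top is 4 mm above the rim, and the loose lid and nut do not sink it. 0.004 (m): squeezed level with the rim, the lid resting on the rim. It pushes up with 5 N at 0 and 10 N at 0.004, and springs back unless the lid is held down.
- lid_collar (a point): Loose lid, lying collar up: green disc 132 mm across, 6 mm thick, with a bare-metal collar at its centre to grip, 40 mm across, 24 mm tall; a 27 mm hole runs through both. About 0.3 kg. Point on the axis half-way up the collar, 18 mm above the underside; z up. It is 112 mm above the bench with the lid on the loose seal, 108 mm with the seal squeezed.
- nut_center (a point): Loose orange wing nut, standing upright: hub 35 mm across, 24 mm tall, about 70 g, two wings along its +x and -x. Point on the axis, 12 mm above the underside; z up. Inside are two coarse ridges (20 mm free between them): 18 mm down per turn clockwise from above. Set on the stud it stops on the cross pin, slightly crooked, underside 126 to 140 mm above the bench; when snug it is 120 mm.
- wing_push (a point): Point in the nut's +x wing, 38 mm from its axis, 12 mm above its underside; a shut fingertip pushing here, low beside the wing, turns the nut ungrasped. Wings: 7 mm thick, 15 to 46 mm from the axis, 5 to 27 mm above the underside, round tips to 35 mm. Push needed: under 1 N while loose, 2 to 8 N squeezing the seal (last quarter turn), then a hard stop. It does not unwind.
- glaze_jar: Bystander: amber jar with a white cap, 66 mm across, 110 mm tall; origin under its centre.
- bowl: Bystander: terracotta bowl, 110 mm across, 50 mm tall; origin under its centre.
- mug: Bystander: red plastic mug, 72 mm across, 80 mm tall, handle at its +y; origin under its centre.
- wood_block: Bystander: dark wooden block, 110 x 70 x 45 mm; origin under its centre.
- glaze_brush: Bystander: brush lying on the bench; origin under its middle.
- slip_spatula: Bystander: spatula lying on the bench; origin under its middle.
There are look-alikes about, which are no part of the job. There is more than one size of the part that bears lid_collar; the job needs the smallest.

How it is judged:
On the way, in this order (a step that is already met when the one before it is completed fails the run):
1. the lid sits on the seal over the stud, collar up, let go (horizontal distance between lid_collar and stud_tip below 0.005 m and angle between lid_collar's own z axis and vertical below 0.06 rad and height (world z) of lid_collar below 0.1145 m and contact force between the fingers and lid below 0.3 N), for 0.2 s.
2. the wing nut is on the stud, on its cross pin (horizontal distance between nut_center and stud_tip below 0.006 m and height (world z) of nut_center below 0.1535 m and angle between nut_center's own z axis and vertical below 0.5 rad), for 0.2 s.
At the end, for the whole second after the job is handed in: Lid level on the housing, collar up, centred within 5 mm of the stud; wing nut on the stud, level, screwed down onto the collar so that by itself it keeps the seal squeezed by more than 3 of its 4 mm (lid within 1.5 mm of the rim); both at rest (horizontal distance between lid_collar and stud_tip below 0.005 m and angle between lid_collar's own z axis and vertical below 0.06 rad and horizontal distance between nut_center and stud_tip below 0.006 m and value of joint seal above 0.003 m and height (world z) of lid_collar below 0.1095 m and height (world z) of nut_center below 0.1335 m and angle between nut_center's own z axis and vertical below 0.08 rad and linear speed of each of lid, wing_nut below 0.02 m/s); the robot touches nothing.
It fails at once if a bystander on the bench is pushed more than 30 mm or knocked over (distance of any of glaze_jar, bowl, mug, wood_block, glaze_brush, slip_spatula from where it was at the start of the episode above 0.03 m or angle between any of glaze_jar, bowl, mug's own z axis and vertical above 0.6 rad).
It also fails if it takes over 72 s, if anything falls off the work surface, if the arm or the gripper's body presses on something with over 40 N, if the wrist force passes 120 N, or if a joint passes its speed limit or range.

## Working session

There is one attempt and no reset: what is moved stays moved. The work goes in short steps, Python scripts to look and compute and a tool call to move; the robot and the scene stay as the last step left them, time stands still between calls to the robot, and variables do not carry over. Pictures are saved under pics/ and viewed, and the job is handed in when it is done.

Besides the shell and the picture viewer there is one more tool, called after ">>>" in YAML: its name, and indented under it one key for each argument. drive_tool: Moves the arm, as the interface text tells. Scaled input: -1 to 1 covers 20 mm each way for a shift and 8 degrees each way for a turn. Its arguments: {"type":"object","properties":{"commands":{"type":"array","items":{"type":"object","properties":{"rx":{"type":"number"},"ry":{"type":"number"},"rz":{"type":"number"},"tx":{"type":"number"},"ty":{"type":"number"},"tz":{"type":"number"},"grip":{"type":"number"}}}},"grip_force":{"type":"number"}},"required":["commands"]}

```bash
ls; mkdir -p pics
python3 - <<'E'
from bench import status, eyes, workorder, spotter, r
import cv2,pickle
o=status.get_obs(); print(o)
for n in ["scene","top","wrist"]:
    f=eyes.grab_frame(n); cv2.imwrite(f"pics/{n}0.png",f["frame"]); pickle.dump(f,open(f"{n}0.pkl","wb"))
    print(n,f["fx"],f["fy"],f["cx"],f["cy"],f["dist_coeffs"],f.get("T",f.get("T_tool_cam")))
E
```

```text
pics
{'clock': 0.0, 'joints': array([ 1.22191562,  0.47777413,  0.02233864,  1.55644034, -0.01151059,
        1.10931414, -0.08308461]), 'qvel': array([ 4.31932201e-04, -3.85412578e-04,  1.63080081e-03, -5.05213964e-04,
       -1.20866990e-03, -8.02112834e-05,  2.99916164e-04]), 'tau': array([-6.51909286e-04, -5.96455657e+01,  1.60781264e+00, -2.81200057e+01,
        1.24617299e-02,  9.37139470e-03, -7.09474591e-06]), 'tcp_pos': array([ 0.16080972, -0.65495688,  0.23034781]), 'orientation': array([-3.11708402e+00, -3.77143190e-01,  5.32834269e-04]), 'contact_force': array([0.05519985, 0.80528787, 0.03677103]), 'moment': array([ 0.01605363, -0.03826683, -0.01693955]), 'grip_width': 0.08553477712902136}
scene 347.9270385702672 347.9270385702672 257.9471470642564 190.66079734080628 [0.02835663 0.         0.         0.         0.        ] [[ 0.29754843  0.66376124 -0.6862113   1.18590613]
 [ 0.95460848 -0.1965386   0.22381962 -0.22045241]
 [ 0.01369578 -0.7216603  -0.69211187  0.8278641 ]
 [ 0.          0.          0.          1.        ]]
top 455.8993048040021 455.8993048040021 251.75614486103268 188.06342474335892 [-0.10660387  0.          0.          0.          0.        ] [[ 0.02031509 -0.98052962  0.19531757  0.23478888]
 [-0.99973792 -0.01786021  0.01432178  0.00472579]
 [-0.01055452 -0.19555733 -0.98063547  1.38585682]
 [ 0.          0.          0.          1.        ]]
wrist 319.97695576210333 319.97695576210333 255.16916643803916 190.48667081888365 [-0.06399123  0.          0.          0.          0.        ] [[-6.69980498e-04 -9.61028080e-01 -2.76449961e-01  7.18353918e-02]
 [ 9.99999775e-01 -6.49078387e-04 -1.67110862e-04  5.15285530e-04]
 [-1.88394634e-05 -2.76450011e-01  9.61028299e-01 -1.41665038e-01]
 [ 0.00000000e+00  0.00000000e+00  0.00000000e+00  1.00000000e+00]]
```

View pics/scene0.png

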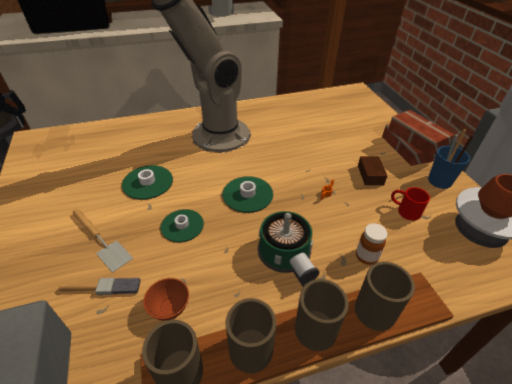

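View pics/top0.png

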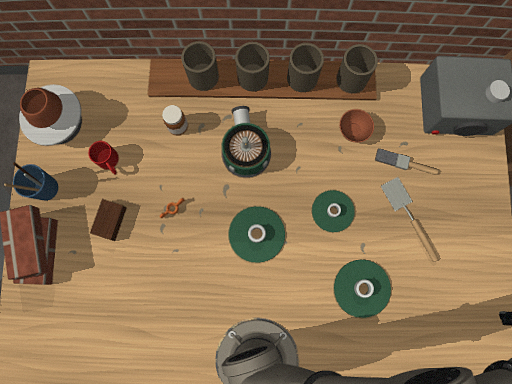

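View pics/wrist0.png

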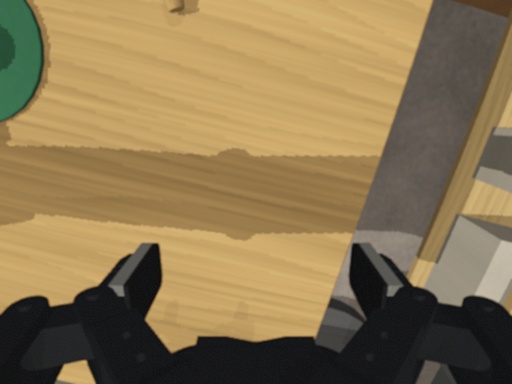

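Lid candidates in the top picture are (333,210), (257,234) and (364,288). The one at (333,210) looks smallest. There is one orange nut, at (172,208). I'll measure all of them.

```bash
cat > h.py <<'E'
import numpy as np,cv2,pickle
def K(f): return np.array([[f["fx"],0,f["cx"]],[0,f["fy"],f["cy"]],[0,0,1.]])
def cloud(f,T=None):
    T=f["T"] if T is None else T
    h,w=f["range_z"].shape
    u,v=np.meshgrid(np.arange(w),np.arange(h))
    p=cv2.undistortPoints(np.stack([u,v],-1).reshape(-1,1,2).astype(np.float64),K(f),np.array(f["dist_coeffs"])).reshape(h,w,2)
    z=f["range_z"].astype(float)
    P=np.stack([p[...,0]*z,p[...,1]*z,z],-1)
    W=P@T[:3,:3].T+T[:3,3]; W[z==0]=np.nan
    return W
def Ttool(o):
    T=np.eye(4);T[:3,:3]=cv2.Rodrigues(np.array(o["orientation"]))[0];T[:3,3]=o["tcp_pos"];return T
def proj(f,X,T=None):
    T=f["T"] if T is None else T
    Ti=np.linalg.inv(T)
    return cv2.projectPoints(np.array(X,float).reshape(-1,1,3),cv2.Rodrigues(Ti[:3,:3])[0],Ti[:3,3],K(f),np.array(f["dist_coeffs"]))[0].reshape(-1,2)
def circ(xy):
    A=np.c_[2*xy,np.ones(len(xy))];s=np.linalg.lstsq(A,(xy**2).sum(1),rcond=None)[0]
    return s[:2],np.sqrt(s[2]+s[:2]@s[:2])
E
python3 - <<'E'
from h import *
for n in ["top","scene"]:
    f=pickle.load(open(n+"0.pkl","rb"));W=cloud(f)
    hsv=cv2.cvtColor(f["frame"],cv2.COLOR_BGR2HSV)
    g=((hsv[...,0]>60)&(hsv[...,0]<90)&(hsv[...,1]>100)).astype(np.uint8)
    k,l,s,c=cv2.connectedComponentsWithStats(g)
    for i in range(1,k):
        if s[i,4]<200: continue
        cs=cv2.findContours((l==i).astype(np.uint8),cv2.RETR_EXTERNAL,cv2.CHAIN_APPROX_NONE)[0][0][:,0]
        X=W[l==i]; zz=np.nanmedian(X[:,2])
        P=W[cs[:,1],cs[:,0]];P=P[np.isfinite(P).all(1)]
        q=P[abs(P[:,2]-zz)<.008]
        print(n,c[i],s[i,4],"z",zz,"fit",circ(q[:,:2]) if len(q)>10 else None)
    g=((hsv[...,0]>5)&(hsv[...,0]<15)&(hsv[...,1]>180)).astype(np.uint8)
    k,l,s,c=cv2.connectedComponentsWithStats(g)
    for i in range(1,k):
        if s[i,4]<40: continue
        print(n,"or",c[i],s[i],np.nanmedian(W[l==i],0),np.nanmax(W[l==i][:,2]))
    u,v=(245,146) if n=="top" else (288,217)
    R=W[v-30:v+30,u-30:u+30].reshape(-1,3); R=R[np.isfinite(R).all(1)]
    t=R[R[:,2]>.12];print("stud",len(t),np.median(t,0),t[:,2].max(), t[t[:,2]>.148].mean(0))
    fr=f["frame"]
    if n=="top": a=fr[180:240,135:215];b=fr[180:240,290:380];d=fr[105:185,205:285]
    else: a=fr[170:205,305:345];b=fr[200:250,150:215];d=fr[200:290,250:325]
    cv2.imwrite(f"pics/c_{n}.png",np.hstack([cv2.resize(x,(260,260),interpolation=2) for x in(a,b,d)]))
E
```

```text
top [246.41441441 152.81381381] 333 z 0.0869022390347296 fit (array([0.61954654, 0.04518937]), np.float64(0.06822096431969137))
top [332.48       211.07111111] 675 z 0.00603022406767062 fit (array([ 0.44346751, -0.22416373]), np.float64(0.061628584069701293))
top [256.23349835 233.1839934 ] 1212 z 0.00795190535599044 fit (array([0.36866035, 0.0073392 ]), np.float64(0.08250296393700665))
top [361.75364668 288.18395462] 1234 z 0.007859137523337778 fit (array([ 0.21200584, -0.3099631 ]), np.float64(0.08274747817693309))
top or [171.69892473 208.11827957] [160 198  24  20  93] [0.43882443 0.26615592 0.02480214] 0.04175491596500458
stud 48 [0.61668763 0.04500831 0.15000983] 0.15781550138832512 [0.61959775 0.04608527 0.15304638]
scene [146.98748697 183.38373306] 959 z 0.007485367002946219 fit (array([ 0.21736231, -0.3104891 ]), np.float64(0.08082181339471177))
scene [247.34296724 195.72350674] 1038 z 0.0076539325282490855 fit (array([0.3752963 , 0.00686199]), np.float64(0.08028230445868398))
scene [181.80203046 226.39720812] 788 z 0.005802640650751867 fit (array([ 0.44872849, -0.22454871])
[... 1882 characters left out ...]
05313
scene or [364.47619048 261.21428571] [356 255  20  10  42] [0.73288011 0.24611501 0.00612341] 0.011792455621980391
scene or [319.227624   338.40705353] [ 197  273  256  111 7117] [ 0.90583273 -0.00776045  0.01739057] 0.1446266303183974
scene or [165.80191257 298.60655738] [ 143  278   46   42 1464] [ 0.69239407 -0.29854991  0.02185212] 0.05236750926656708
scene or [475.50809061 339.82281553] [ 440  310   72   63 1236] [ 0.90009089  0.71636198 -0.44029929] -0.20338368566095333
scene or [145.47027027 374.20540541] [141 355  14  29 185] [ 0.86053872 -0.36076829  0.01731689] 0.13557493924379793
stud 80 [0.62830501 0.04147011 0.14279245] 0.1574361952842387 [0.62559351 0.04356203 0.15231905]
```

```bash
python3 -c "
import cv2,numpy as np
cv2.imwrite('pics/c1.png',np.vstack([cv2.imread('pics/c_top.png'),cv2.imread('pics/c_scene.png')]))"
```

```text
(no output)
```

View pics/c1.png

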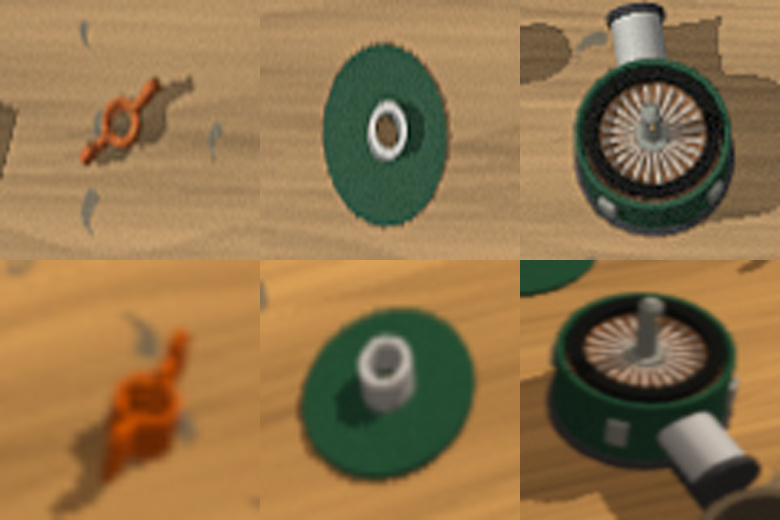

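Chosen: the small lid at (0.446,-0.224) with radius about 62–66 mm (the others are about 82), the nut at (0.44,0.267) and the stud at about (0.622,0.045). The crop shows the small lid collar up and the nut upright. I'll move above the lid.

>>> drive_tool:
  commands:
    - {"tx": 0.65,"ty": 0.98,"tz": -0.2,"grip": -1}
    - {"tx": 0.65,"ty": 0.98,"tz": -0.2}
    - {"tx": 0.65,"ty": 0.98,"tz": -0.2}
    - {"tx": 0.65,"ty": 0.98,"tz": -0.2}
    - {"tx": 0.65,"ty": 0.98,"tz": -0.2}
    - {"tx": 0.65,"ty": 0.98,"tz": -0.2}
    - {"tx": 0.65,"ty": 0.98,"tz": -0.2}
    - {"tx": 0.65,"ty": 0.98,"tz": -0.2}
    - {"tx": 0.65,"ty": 0.98,"tz": -0.2}
    - {"tx": 0.65,"ty": 0.98,"tz": -0.2}
  grip_force: 40

```text
validation failed for argument at $.co...
```

>>> drive_tool:
  commands:
    - {"tx": 0.65,"ty": 0.98,"tz": -0.2}
    - {"tx": 0.65,"ty": 0.98,"tz": -0.2}
    - {"tx": 0.65,"ty": 0.98,"tz": -0.2}
    - {"tx": 0.65,"ty": 0.98,"tz": -0.2}
    - {"tx": 0.65,"ty": 0.98,"tz": -0.2}
    - {"tx": 0.65,"ty": 0.98,"tz": -0.2}
    - {"tx": 0.65,"ty": 0.98,"tz": -0.2}
    - {"tx": 0.65,"ty": 0.98,"tz": -0.2}
    - {"tx": 0.65,"ty": 0.98,"tz": -0.2}
    - {"tx": 0.65,"ty": 0.98,"tz": -0.2}

```text
validation failed for argument at $.co...
```

>>> drive_tool:
  commands:
    - {"tx": 0.65,"ty": 0.98,"tz": -0.2}
    - {"tx": 0.65,"ty": 0.98,"tz": -0.2}
    - {}
    - {}

```text
validation failed for argument at $.co...
```

```bash
cat >> h.py <<'E'
def snap(name,n):
    from bench import status,eyes
    o=status.get_obs(); f=eyes.grab_frame(name)
    if name=="wrist": f["T"]=Ttool(o)@f["T_tool_cam"]
    f["obs"]=o; pickle.dump(f,open(f"{n}.pkl","wb")); cv2.imwrite(f"pics/{n}.png",f["frame"]); return o,f
def show(o):
    R=cv2.Rodrigues(np.array(o["orientation"]))[0]
    print("t",round(o["clock"],2),"tcp",np.round(o["tcp_pos"],4),"F",np.round(o["contact_force"],1),"w",round(o["grip_width"],4),"zax",np.round(R[:,2],3),"yaw_y",round(np.degrees(np.arctan2(R[1,1],R[0,1])),1),"q7",round(o["joints"][6],2))
E
python3 - <<'E'
from h import *
o,f=snap("wrist","w1");show(o)
W=cloud(f); m=(W[...,2]>.024)&(W[...,2]<.04)
m&=np.hypot(W[...,0]-.446,W[...,1]+.224)<.06
print(circ(W[m][:,:2]),m.sum(),W[m].mean(0),np.median(W[m][:,2]))
E
```

```text
t 0.15 tcp [ 0.1609 -0.6551  0.2305] F [-0.2 -0.4  0.2] w 0.0854 zax [-0.     0.001 -1.   ] yaw_y -76.2 q7 -0.08
(array([0., 0.]), np.float64(0.0)) 0 [nan nan nan] nan<stdin>:5: RuntimeWarning: Mean of empty slice.
  ret = um.true_divide(
  return _methods._mean(a, axis=axis, dtype=dtype,
  ret = ret.dtype.type(ret / rcount)
```

View pics/w1.png

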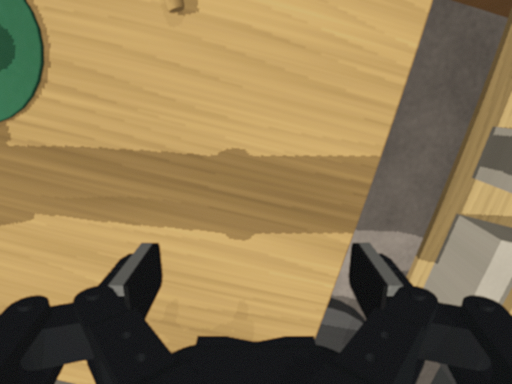

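The rows were refused and the arm hasn't moved; the image is unchanged. All the fields are probably required, so I'll test one full row.

>>> drive_tool:
  commands:
    - {"tx": 0.65,"ty": 0.98,"tz": -0.2,"rx": 0,"ry": 0,"rz": 0,"grip": -1}
  grip_force: 40

```text
clock: 0.32
tcp_pos: [0.1724, -0.6369, 0.2271]
orientation: [3.119, 0.373, -0.002]
contact_force: [-0.5, -0.5, 0.4]
grip_width: 0.0853
```

>>> drive_tool:
  commands:
    - {"tx": 0.65,"ty": 0.98,"tz": -0.2,"rx": 0,"ry": 0,"rz": 0,"grip": -1}
    - {"tx": 0.65,"ty": 0.98,"tz": -0.2,"rx": 0,"ry": 0,"rz": 0,"grip": -1}
    - {"tx": 0.65,"ty": 0.98,"tz": -0.2,"rx": 0,"ry": 0,"rz": 0,"grip": -1}
    - {"tx": 0.65,"ty": 0.98,"tz": -0.2,"rx": 0,"ry": 0,"rz": 0,"grip": -1}
    - {"tx": 0.65,"ty": 0.98,"tz": -0.2,"rx": 0,"ry": 0,"rz": 0,"grip": -1}
    - {"tx": 0.65,"ty": 0.98,"tz": -0.2,"rx": 0,"ry": 0,"rz": 0,"grip": -1}
    - {"tx": 0.65,"ty": 0.98,"tz": -0.2,"rx": 0,"ry": 0,"rz": 0,"grip": -1}
    - {"tx": 0.65,"ty": 0.98,"tz": -0.2,"rx": 0,"ry": 0,"rz": 0,"grip": -1}
    - {"tx": 0.65,"ty": 0.98,"tz": -0.2,"rx": 0,"ry": 0,"rz": 0,"grip": -1}
    - {"tx": 0.65,"ty": 0.98,"tz": -0.2,"rx": 0,"ry": 0,"rz": 0,"grip": -1}

```text
clock: 1.58
tcp_pos: [0.3045, -0.4389, 0.1871]
orientation: [3.119, 0.377, 0.0]
contact_force: [0.7, -0.4, -0.4]
grip_width: 0.0852
```

>>> drive_tool:
  commands:
    - {"tx": 0.65,"ty": 0.98,"tz": -0.2,"rx": 0,"ry": 0,"rz": 0,"grip": -1}
    - {"tx": 0.65,"ty": 0.98,"tz": -0.2,"rx": 0,"ry": 0,"rz": 0,"grip": -1}
    - {"tx": 0.65,"ty": 0.98,"tz": -0.2,"rx": 0,"ry": 0,"rz": 0,"grip": -1}
    - {"tx": 0.65,"ty": 0.98,"tz": -0.2,"rx": 0,"ry": 0,"rz": 0,"grip": -1}
    - {"tx": 0.65,"ty": 0.98,"tz": -0.2,"rx": 0,"ry": 0,"rz": 0,"grip": -1}
    - {"tx": 0.65,"ty": 0.98,"tz": -0.2,"rx": 0,"ry": 0,"rz": 0,"grip": -1}
    - {"tx": 0.65,"ty": 0.98,"tz": -0.2,"rx": 0,"ry": 0,"rz": 0,"grip": -1}
    - {"tx": 0.65,"ty": 0.98,"tz": -0.2,"rx": 0,"ry": 0,"rz": 0,"grip": -1}
    - {"tx": 0.65,"ty": 0.98,"tz": -0.2,"rx": 0,"ry": 0,"rz": 0,"grip": -1}
    - {"tx": 0.65,"ty": 0.98,"tz": -0.2,"rx": 0,"ry": 0,"rz": 0,"grip": -1}

```text
clock: 2.82
tcp_pos: [0.4344, -0.243, 0.1472]
orientation: [3.119, 0.377, 0.0]
contact_force: [0.7, -0.4, 0.8]
grip_width: 0.0853
```

>>> drive_tool:
  commands:
    - {"tx": 0.65,"ty": 0.98,"tz": -0.2,"rx": 0,"ry": 0,"rz": 0,"grip": -1}
    - {"tx": 0,"ty": 0,"tz": 0,"rx": 0,"ry": 0,"rz": 0,"grip": -1}
    - {"tx": 0,"ty": 0,"tz": 0,"rx": 0,"ry": 0,"rz": 0,"grip": -1}

```text
clock: 3.2
tcp_pos: [0.4465, -0.2249, 0.1433]
orientation: [3.119, 0.376, -0.001]
contact_force: [0.0, -0.6, -0.8]
grip_width: 0.0856
```

Run:
```python
from h import *
o,f=snap("wrist","w2");show(o)
W=cloud(f); m=(W[...,2]>.024)&(W[...,2]<.04)
m&=np.hypot(W[...,0]-.446,W[...,1]+.224)<.05
print(circ(W[m][:,:2]),m.sum(),W[m].mean(0),np.median(W[m][:,2]))
```

```text
t 3.2 tcp [ 0.4465 -0.2249  0.1433] F [ 0.  -0.6 -0.8] w 0.0856 zax [-0. -0. -1.] yaw_y -76.2 q7 -1.07
(array([ 0.44807178, -0.22491956]), np.float64(0.016687690910824296)) 980 [ 0.44818892 -0.22499134  0.02853767] 0.02871776462330694
```

View pics/w2.png

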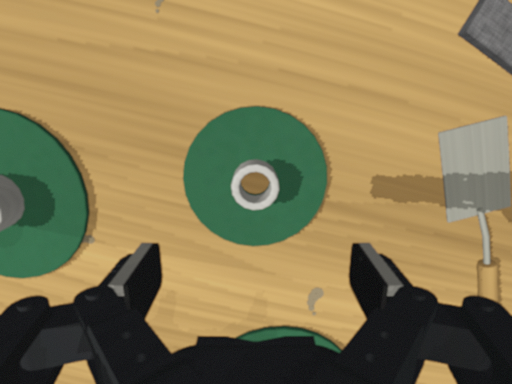

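```bash
cat >> h.py <<'E'
def rayz(f,uv,z):
    T=f["T"];p=cv2.undistortPoints(np.array(uv,float).reshape(-1,1,2),K(f),np.array(f["dist_coeffs"])).reshape(-1,2)
    d=np.c_[p,np.ones(len(p))]@T[:3,:3].T;s=(z-T[2,3])/d[:,2]
    return T[:3,3]+d*s[:,None]
def lidfit(f,z,near):
    hsv=cv2.cvtColor(f["frame"],cv2.COLOR_BGR2HSV)
    g=((hsv[...,0]>55)&(hsv[...,0]<95)&(hsv[...,1]>80)).astype(np.uint8)
    k,l,s,c=cv2.connectedComponentsWithStats(g)
    i=1+np.argmin([np.hypot(*(c[j]-near))+(1e4 if s[j,4]<1000 else 0) for j in range(1,k)])
    cs=cv2.convexHull(cv2.findContours((l==i).astype(np.uint8),cv2.RETR_EXTERNAL,cv2.CHAIN_APPROX_NONE)[0][0])[:,0]
    X=rayz(f,cs,z)[:,:2]
    return circ(X)
E
python3 - <<'E'
from h import *
f=pickle.load(open("w2.pkl","rb"))
print("disc",lidfit(f,.006,(255,185)))
g=cv2.cvtColor(f["frame"],cv2.COLOR_BGR2GRAY)
W=f["frame"].min(2)
m=(W>165).astype(np.uint8);m[:140]=0;m[225:]=0;m[:,:215]=0;m[:,295:]=0
cs=cv2.findContours(m,cv2.RETR_CCOMP,cv2.CHAIN_APPROX_NONE);
for c,h in zip(cs[0],cs[1][0]):
    if len(c)>15: print(len(c),h[3],"z.03",circ(rayz(f,c[:,0],.03)[:,:2]))
E
```

```text
disc (array([ 0.44813827, -0.22473957]), np.float64(0.06386429216194653))
127 -1 z.03 (array([ 0.44775327, -0.22441541]), np.float64(0.01869471760932502))
94 0 z.03 (array([ 0.44768245, -0.22430202]), np.float64(0.014069891092602536))
```

>>> drive_tool:
  commands:
    - {"tx": 0.07,"ty": 0.02,"tz": -1,"rx": 0,"ry": 0,"rz": 0,"grip": -1}
    - {"tx": 0,"ty": 0,"tz": -1,"rx": 0,"ry": 0,"rz": 0,"grip": -1}
    - {"tx": 0,"ty": 0,"tz": -1,"rx": 0,"ry": 0,"rz": 0,"grip": -1}
    - {"tx": 0,"ty": 0,"tz": -1,"rx": 0,"ry": 0,"rz": 0,"grip": -1}
    - {"tx": 0,"ty": 0,"tz": -1,"rx": 0,"ry": 0,"rz": 0,"grip": -1}
    - {"tx": 0,"ty": 0,"tz": -1,"rx": 0,"ry": 0,"rz": 0,"grip": -1}
    - {"tx": 0,"ty": 0,"tz": -0.7,"rx": 0,"ry": 0,"rz": 0,"grip": -1}
    - {"tx": 0,"ty": 0,"tz": 0,"rx": 0,"ry": 0,"rz": 0,"grip": -1}

```text
clock: 4.25
tcp_pos: [0.4475, -0.2243, 0.0086]
orientation: [-3.118, -0.376, 0.003]
contact_force: [-0.7, 1.6, -0.3]
grip_width: 0.0857
```

>>> drive_tool:
  commands:
    - {"tx": 0,"ty": 0,"tz": 0,"rx": 0,"ry": 0,"rz": 0,"grip": 1}
    - {"tx": 0,"ty": 0,"tz": 0,"rx": 0,"ry": 0,"rz": 0,"grip": 1}
    - {"tx": 0,"ty": 0,"tz": 0,"rx": 0,"ry": 0,"rz": 0,"grip": 1}
    - {"tx": 0,"ty": 0,"tz": 0,"rx": 0,"ry": 0,"rz": 0,"grip": 1}
    - {"tx": 0,"ty": 0,"tz": 0,"rx": 0,"ry": 0,"rz": 0,"grip": 1}
    - {"tx": 0,"ty": 0,"tz": 0,"rx": 0,"ry": 0,"rz": 0,"grip": 1}

```text
clock: 5.0
tcp_pos: [0.4488, -0.2241, 0.0102]
orientation: [3.118, 0.376, 0.001]
contact_force: [-1.2, 1.0, 7.5]
grip_width: 0.0384
```

>>> drive_tool:
  commands:
    - {"tx": 0,"ty": 0,"tz": 0.5,"rx": 0,"ry": 0,"rz": 0,"grip": 1}
    - {"tx": 0,"ty": 0,"tz": 1,"rx": 0,"ry": 0,"rz": 0,"grip": 1}
    - {"tx": 0,"ty": 0,"tz": 1,"rx": 0,"ry": 0,"rz": 0,"grip": 1}
    - {"tx": 0.25,"ty": 0.94,"tz": 0.85,"rx": 0,"ry": 0,"rz": 0,"grip": 1}
    - {"tx": 0.25,"ty": 0.94,"tz": 0.85,"rx": 0,"ry": 0,"rz": 0,"grip": 1}
    - {"tx": 0.25,"ty": 0.94,"tz": 0.85,"rx": 0,"ry": 0,"rz": 0,"grip": 1}
    - {"tx": 0.25,"ty": 0.94,"tz": 0.85,"rx": 0,"ry": 0,"rz": 0,"grip": 1}
    - {"tx": 0.25,"ty": 0.94,"tz": 0.85,"rx": 0,"ry": 0,"rz": 0,"grip": 1}
    - {"tx": 0.25,"ty": 0.94,"tz": 0.85,"rx": 0,"ry": 0,"rz": 0,"grip": 1}
    - {"tx": 0.25,"ty": 0.94,"tz": 0.85,"rx": 0,"ry": 0,"rz": 0,"grip": 1}

```text
clock: 6.25
tcp_pos: [0.4833, -0.0902, 0.1793]
orientation: [-3.118, -0.38, 0.0]
contact_force: [0.3, 0.5, -2.9]
grip_width: 0.0388
```

>>> drive_tool:
  commands:
    - {"tx": 0.25,"ty": 0.94,"tz": 0.85,"rx": 0,"ry": 0,"rz": 0,"grip": 1}
    - {"tx": 0.25,"ty": 0.94,"tz": 0.85,"rx": 0,"ry": 0,"rz": 0,"grip": 1}
    - {"tx": 0.25,"ty": 0.94,"tz": 0.6,"rx": 0,"ry": 0,"rz": 0,"grip": 1}
    - {"tx": 0.25,"ty": 0.94,"tz": 0,"rx": 0,"ry": 0,"rz": 0,"grip": 1}
    - {"tx": 0.25,"ty": 0.94,"tz": 0,"rx": 0,"ry": 0,"rz": 0,"grip": 1}
    - {"tx": 0.25,"ty": 0.94,"tz": 0,"rx": 0,"ry": 0,"rz": 0,"grip": 1}
    - {"tx": 0,"ty": 0,"tz": 0,"rx": 0,"ry": 0,"rz": 0,"grip": 1}
    - {"tx": 0,"ty": 0,"tz": 0,"rx": 0,"ry": 0,"rz": 0,"grip": 1}

```text
clock: 7.25
tcp_pos: [0.513, 0.0201, 0.2242]
orientation: [3.118, 0.377, -0.001]
contact_force: [-0.6, -0.2, -2.0]
grip_width: 0.0382
```

Run:
```python
from h import *
o,f=snap("wrist","w3");show(o)
W=cloud(f); 
m=(W[...,2]>.142)&(W[...,2]<.16)&(np.hypot(W[...,0]-.622,W[...,1]-.045)<.03)
print(m.sum(),W[m].mean(0),circ(W[m][:,:2]))
print(np.argwhere(m).mean(0))
```

```text
t 7.25 tcp [0.513  0.0201 0.2242] F [-0.6 -0.2 -2. ] w 0.0382 zax [-0.001 -0.001 -1.   ] yaw_y -76.2 q7 -1.58
714 [0.62391193 0.04510918 0.1515615 ] (array([0.62432783, 0.04519953]), np.float64(0.006338638529068918))
[ 29.2254902  257.71008403]
```

View pics/w3.png

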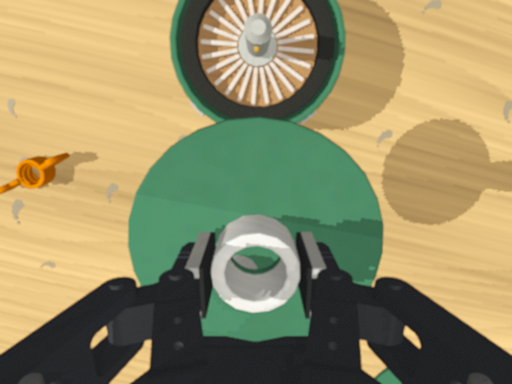

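Run:
```python
from h import *
f=pickle.load(open("w3.pkl","rb"))
a=cv2.resize(f["frame"][0:90,210:310],(600,540),interpolation=cv2.INTER_CUBIC); cv2.imwrite("pics/z3a.png",a)
b=cv2.resize(f["frame"][200:325,190:320],(624,600),interpolation=cv2.INTER_CUBIC); cv2.imwrite("pics/z3b.png",b)
W=cloud(f)
for z in (.15,.152,.154): 
    pass
R=W[200:320,200:310].reshape(-1,3)
h=np.histogram(R[:,2],bins=np.arange(.20,.27,.002));print([(round(float(e),3),int(n)) for n,e in zip(*h) if n])
D=W[130:200,160:350].reshape(-1,3);D=D[np.isfinite(D).all(1)];D=D[abs(D[:,2]-np.median(D[:,2]))<.01]
print("disc top",np.median(D[:,2]),np.linalg.lstsq(np.c_[D[:,:2],np.ones(len(D))],D[:,2],rcond=None)[0])
```

```text
[(0.212, 13), (0.214, 71), (0.216, 448), (0.218, 4029), (0.22, 278), (0.222, 221), (0.224, 247), (0.226, 246), (0.228, 307), (0.23, 311), (0.232, 337), (0.234, 360), (0.236, 374), (0.238, 362), (0.24, 859), (0.242, 2503), (0.244, 134), (0.246, 108), (0.248, 110), (0.25, 111), (0.252, 109), (0.254, 110), (0.256, 115), (0.258, 114), (0.26, 276), (0.262, 196)]
disc top 0.21878365611861306 [-0.00298368 -0.00196662  0.22049074]
```

View pics/z3a.png

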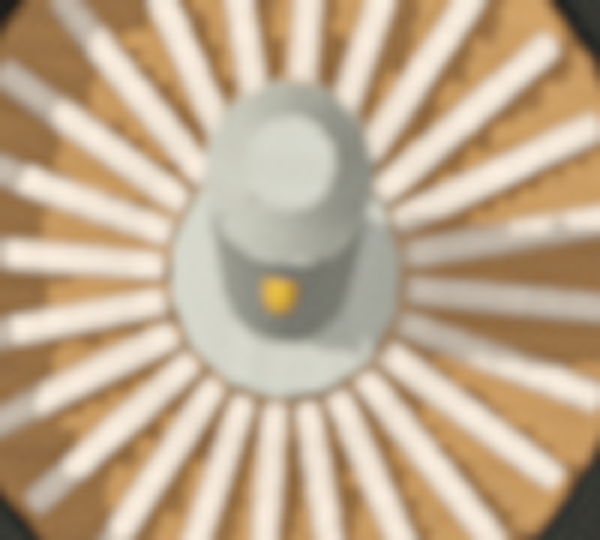

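View pics/z3b.png

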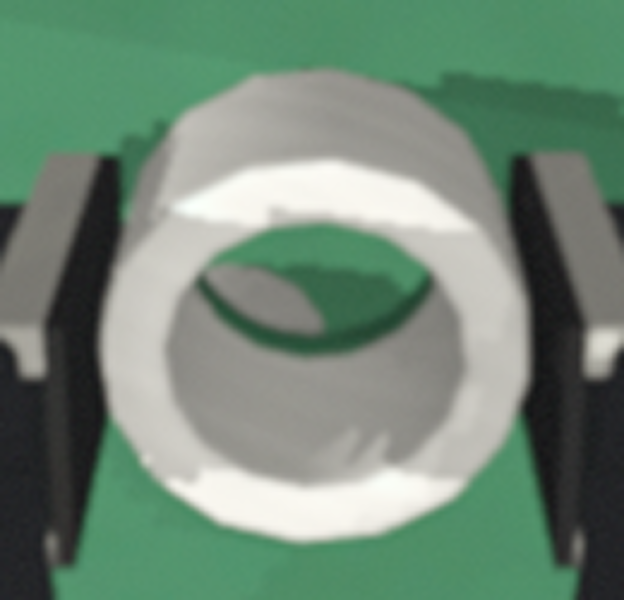

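Run:
```python
from h import *
f=pickle.load(open("w3.pkl","rb"));o=f["obs"]
def un(p,s,u0,v0): p=np.array(p,float);return (p+.5)/s-.5+[u0,v0]
out=un([(100,345),(530,345),(315,160),(310,543),(175,207),(470,228),(180,485),(455,485)],4.8,190,200)
inn=un([(166,350),(466,355),(315,225),(315,487),(200,425),(205,280),(430,285)],4.8,190,200)
co,ro=circ(rayz(f,out,.2428)[:,:2]);ci,ri=circ(rayz(f,inn,.2428)[:,:2])
print("outer",co,ro,"inner",ci,ri)
tip=rayz(f,un([(290,163)],6,210,0),.155)[0];print("tip",tip)
t4=rayz(f,un([(246,163),(336,163),(290,117),(290,210)],6,210,0),.155)[:,:2];print(circ(t4))
sh=rayz(f,un([(206,175),(374,170),(285,82)],6,210,0),.150)[:,:2];print("shoulder",circ(sh))
pe=rayz(f,un([(279,296)],6,210,0),.137)[0];print("pin end",pe, pe-tip, np.linalg.norm((pe-tip)[:2]))
R=cv2.Rodrigues(np.array(o["orientation"]))[0]
print("lid in tool",R.T@(np.r_[co,.2428]-o["tcp_pos"]),"tip in tool",R.T@(tip-o["tcp_pos"]))
print("needed",tip[:2]-co,tip[:2]-ci)
W=cloud(f)
print("tip depth",W[27,258],W[26:29,256:260,2])
```

```text
outer [0.51173007 0.01933133] 0.019243062052015925 inner [0.51144774 0.01901736] 0.013214990403081332
tip [0.62468661 0.04519823 0.155     ]
(array([0.62465032, 0.04508343]), np.float64(0.004481127055761582))
shoulder (array([0.62482445, 0.04518979]), np.float64(0.008706195475933176))
pin end [0.6145205  0.04378919 0.137     ] [-0.01016612 -0.00140905 -0.018     ] 0.01026330223548697
lid in tool [-0.00138704  0.00044114 -0.0186149 ] tip in tool [0.11455835 0.00221219 0.06908145]
needed [0.11295654 0.02586691] [0.11323888 0.02618087]
tip depth [0.62495153 0.04519325 0.15301924] [[0.15471848 0.15441921 0.15418564 0.15409272]
 [0.15411509 0.15457958 0.15301924 0.15378863]
 [0.15589336 0.15306003 0.15372215 0.15352689]]
```

>>> drive_tool:
  commands:
    - {"tx": 0.94,"ty": 0.22,"tz": 0,"rx": 0,"ry": 0,"rz": 0,"grip": 1}
    - {"tx": 0.94,"ty": 0.22,"tz": 0,"rx": 0,"ry": 0,"rz": 0,"grip": 1}
    - {"tx": 0.94,"ty": 0.22,"tz": 0,"rx": 0,"ry": 0,"rz": 0,"grip": 1}
    - {"tx": 0.94,"ty": 0.22,"tz": 0,"rx": 0,"ry": 0,"rz": 0,"grip": 1}
    - {"tx": 0.94,"ty": 0.22,"tz": 0,"rx": 0,"ry": 0,"rz": 0,"grip": 1}
    - {"tx": 0.94,"ty": 0.2,"tz": 0,"rx": 0,"ry": 0,"rz": 0,"grip": 1}
    - {"tx": 0,"ty": 0,"tz": -1,"rx": 0,"ry": 0,"rz": 0,"grip": 1}
    - {"tx": 0,"ty": 0,"tz": -1,"rx": 0,"ry": 0,"rz": 0,"grip": 1}
    - {"tx": 0,"ty": 0,"tz": -0.5,"rx": 0,"ry": 0,"rz": 0,"grip": 1}
    - {"tx": 0,"ty": 0,"tz": 0,"rx": 0,"ry": 0,"rz": 0,"grip": 1}

```text
clock: 8.55
tcp_pos: [0.6257, 0.0458, 0.1737]
orientation: [3.119, 0.376, -0.003]
contact_force: [0.3, 0.2, -3.5]
grip_width: 0.0384
```

Run:
```python
from h import *
o,f=snap("wrist","w4");show(o)
b=cv2.resize(f["frame"][200:325,190:320],(624,600),interpolation=cv2.INTER_CUBIC); cv2.imwrite("pics/z4.png",b)
```

```text
t 8.55 tcp [0.6257 0.0458 0.1737] F [ 0.3  0.2 -3.5] w 0.0384 zax [-0.002 -0.    -1.   ] yaw_y -76.2 q7 -1.64
```

View pics/z4.png

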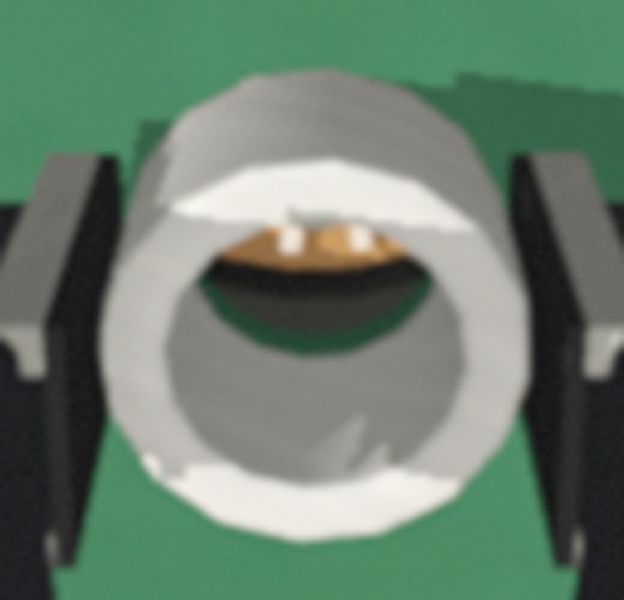

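>>> drive_tool:
  commands:
    - {"tx": 0,"ty": 0,"tz": -0.5,"rx": 0,"ry": 0,"rz": 0,"grip": 1}
    - {"tx": 0,"ty": 0,"tz": -0.5,"rx": 0,"ry": 0,"rz": 0,"grip": 1}
    - {"tx": 0,"ty": 0,"tz": 0,"rx": 0,"ry": 0,"rz": 0,"grip": 1}

```text
clock: 8.98
tcp_pos: [0.6254, 0.0463, 0.1532]
orientation: [3.119, 0.377, -0.003]
contact_force: [0.0, 0.2, -2.8]
grip_width: 0.0388
```

Run:
```python
from h import *
o,f=snap("wrist","w5");show(o)
b=cv2.resize(f["frame"][200:325,190:320],(624,600),interpolation=cv2.INTER_CUBIC); cv2.imwrite("pics/z5.png",b)
```

```text
t 8.97 tcp [0.6254 0.0463 0.1532] F [ 0.   0.2 -2.8] w 0.0388 zax [-0.002 -0.    -1.   ] yaw_y -76.2 q7 -1.64
```

View pics/z5.png

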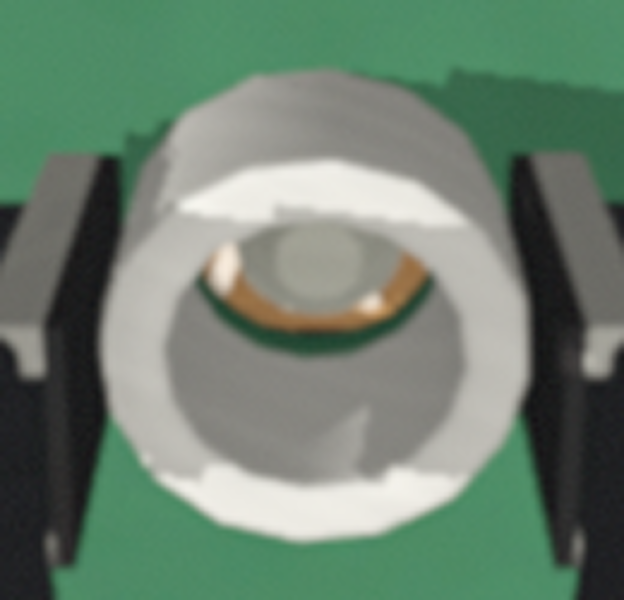

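Run:
```python
from h import *
f=pickle.load(open("w5.pkl","rb"));o=f["obs"]
def un(p,s,u0,v0): p=np.array(p,float);return (p+.5)/s-.5+[u0,v0]
R=cv2.Rodrigues(np.array(o["orientation"]))[0]
zu=o["tcp_pos"][2]-.0114
def tl(p,z): return np.round(R.T@(rayz(f,un([p],4.8,190,200),z)[0]-o["tcp_pos"]),4)
print("tip",tl((319,261),.155))
print("tipL,R,bottom,top",tl((276,261),.155),tl((363,261),.155),tl((319,303),.155),tl((319,222),.155))
print("hole -x edge under",tl((315,333),zu),"collar bottom",tl((315,352),zu+.006))
out=un([(100,345),(530,345),(315,160),(310,543),(175,207),(470,228),(180,485),(455,485)],4.8,190,200)
c,_=circ(rayz(f,out,zu+.03)[:,:2]);print("ring",_,R.T@(np.r_[c,zu+.03]-o["tcp_pos"]))
```

```text
tip [-0.0003  0.0009 -0.0018]
tipL,R,bottom,top [-0.0003 -0.0034 -0.0018] [-0.0003  0.0053 -0.0018] [-0.0051  0.0009 -0.0018] [ 0.004   0.0009 -0.0018]
hole -x edge under [-0.0161  0.0005  0.0114] collar bottom [-0.015   0.0005  0.0054]
ring 0.019253217795278832 [-0.00140171  0.00043996 -0.0185972 ]
```

>>> drive_tool:
  commands:
    - {"tx": 0.055,"ty": 0,"tz": 0,"rx": 0,"ry": 0,"rz": 0,"grip": 1}
    - {"tx": 0,"ty": 0,"tz": -0.2,"rx": 0,"ry": 0,"rz": 0,"grip": 1}
    - {"tx": 0,"ty": 0,"tz": -0.2,"rx": 0,"ry": 0,"rz": 0,"grip": 1}
    - {"tx": 0,"ty": 0,"tz": -0.1,"rx": 0,"ry": 0,"rz": 0,"grip": 1}

```text
clock: 9.52
tcp_pos: [0.627, 0.0464, 0.1438]
orientation: [3.119, 0.377, -0.001]
contact_force: [-0.1, -0.1, -2.6]
grip_width: 0.0383
```

No contact force, and the underside is past the pin. I'll continue down.

>>> drive_tool:
  commands:
    - {"tx": 0,"ty": 0,"tz": -0.4,"rx": 0,"ry": 0,"rz": 0,"grip": 1}
    - {"tx": 0,"ty": 0,"tz": -0.4,"rx": 0,"ry": 0,"rz": 0,"grip": 1}
    - {"tx": 0,"ty": 0,"tz": -0.4,"rx": 0,"ry": 0,"rz": 0,"grip": 1}
    - {"tx": 0,"ty": 0,"tz": -0.4,"rx": 0,"ry": 0,"rz": 0,"grip": 1}
    - {"tx": 0,"ty": 0,"tz": -0.2,"rx": 0,"ry": 0,"rz": 0,"grip": 1}
    - {"tx": 0,"ty": 0,"tz": -0.05,"rx": 0,"ry": 0,"rz": 0,"grip": 1}
    - {"tx": 0,"ty": 0,"tz": 0,"rx": 0,"ry": 0,"rz": 0,"grip": 1}

```text
clock: 10.4
tcp_pos: [0.6275, 0.0465, 0.1075]
orientation: [-3.119, -0.377, -0.001]
contact_force: [-0.2, 0.1, -3.5]
grip_width: 0.0384
```

>>> drive_tool:
  commands:
    - {"tx": 0,"ty": 0,"tz": -0.06,"rx": 0,"ry": 0,"rz": 0,"grip": 1}
    - {"tx": 0,"ty": 0,"tz": 0,"rx": 0,"ry": 0,"rz": 0,"grip": 1}

```text
clock: 10.65
tcp_pos: [0.6273, 0.0465, 0.1062]
orientation: [3.119, 0.377, 0.0]
contact_force: [-0.1, -0.4, -2.1]
grip_width: 0.0384
```

>>> drive_tool:
  commands:
    - {"tx": 0,"ty": 0,"tz": -0.04,"rx": 0,"ry": 0,"rz": 0,"grip": 1}
    - {"tx": 0,"ty": 0,"tz": 0,"rx": 0,"ry": 0,"rz": 0,"grip": -1}
    - {"tx": 0,"ty": 0,"tz": 0,"rx": 0,"ry": 0,"rz": 0,"grip": -1}
    - {"tx": 0,"ty": 0,"tz": 0,"rx": 0,"ry": 0,"rz": 0,"grip": -1}
    - {"tx": 0,"ty": 0,"tz": 0,"rx": 0,"ry": 0,"rz": 0,"grip": -1}
    - {"tx": 0,"ty": 0,"tz": 0.5,"rx": 0,"ry": 0,"rz": 0,"grip": -1}
    - {"tx": 0,"ty": 0,"tz": 1,"rx": 0,"ry": 0,"rz": 0,"grip": -1}
    - {"tx": 0,"ty": 0,"tz": 1,"rx": 0,"ry": 0,"rz": 0,"grip": -1}
    - {"tx": 0,"ty": 0,"tz": 1,"rx": 0,"ry": 0,"rz": 0,"grip": -1}
    - {"tx": 0,"ty": 0,"tz": 1,"rx": 0,"ry": 0,"rz": 0,"grip": -1}

```text
clock: 11.9
tcp_pos: [0.6275, 0.0465, 0.1973]
orientation: [3.119, 0.377, 0.002]
contact_force: [0.4, -0.1, 0.1]
grip_width: 0.0854
```

Run:
```python
from h import *
o,f=snap("wrist","w6");show(o)
W=cloud(f)
hsv=cv2.cvtColor(f["frame"],cv2.COLOR_BGR2HSV)
g=(hsv[...,0]>55)&(hsv[...,0]<95)&(hsv[...,1]>80)&(W[...,2]>.09)
D=W[g];D=D[np.isfinite(D).all(1)]
a=np.linalg.lstsq(np.c_[D[:,:2],np.ones(len(D))],D[:,2],rcond=None)[0];print(np.median(D[:,2]),a[:2])
o,f=snap("scene","s6");fr=f["frame"][190:300,220:340];cv2.imwrite("pics/s6z.png",cv2.resize(fr,(600,550),interpolation=2))
```

```text
t 11.9 tcp [0.6275 0.0465 0.1973] F [ 0.4 -0.1  0.1] w 0.0854 zax [ 0.001  0.    -1.   ] yaw_y -76.2 q7 -1.63
0.09902826589186586 [0.00480027 0.00770872]
```

View pics/w6.png

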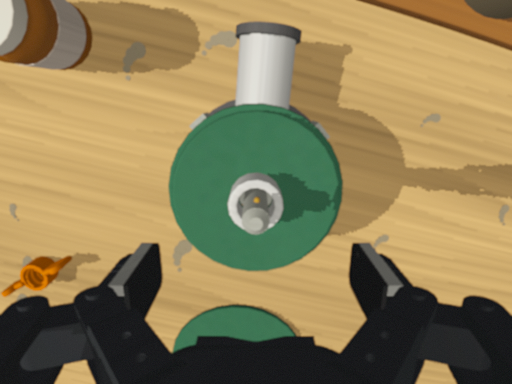

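View pics/s6z.png

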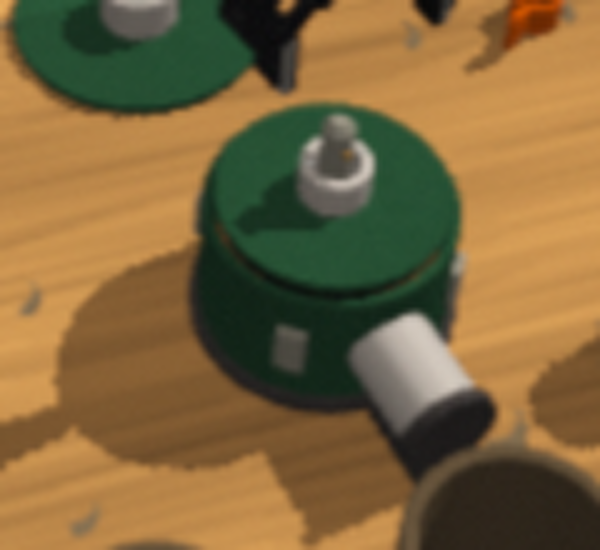

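The lid is seated: its top is at about 0.099 m, it is level, and the stud pokes through the collar at wrist pixel (256,205). Next, the nut.

>>> drive_tool:
  commands:
    - {"tx": -0.78,"ty": 0.92,"tz": 0,"rx": 0,"ry": 0,"rz": 0,"grip": -1}
    - {"tx": -0.78,"ty": 0.92,"tz": 0,"rx": 0,"ry": 0,"rz": 0,"grip": -1}
    - {"tx": -0.78,"ty": 0.92,"tz": 0,"rx": 0,"ry": 0,"rz": 0,"grip": -1}
    - {"tx": -0.78,"ty": 0.92,"tz": 0,"rx": 0,"ry": 0,"rz": 0,"grip": -1}
    - {"tx": -0.78,"ty": 0.92,"tz": -0.3,"rx": 0,"ry": 0,"rz": 0,"grip": -1}
    - {"tx": -0.78,"ty": 0.92,"tz": -0.3,"rx": 0,"ry": 0,"rz": 0,"grip": -1}
    - {"tx": -0.78,"ty": 0.92,"tz": -0.4,"rx": 0,"ry": 0,"rz": 0,"grip": -1}
    - {"tx": -0.78,"ty": 0.92,"tz": -0.4,"rx": 0,"ry": 0,"rz": 0,"grip": -1}
    - {"tx": -0.78,"ty": 0.92,"tz": -0.4,"rx": 0,"ry": 0,"rz": 0,"grip": -1}
    - {"tx": -0.78,"ty": 0.92,"tz": -0.4,"rx": 0,"ry": 0,"rz": 0,"grip": -1}

```text
clock: 13.25
tcp_pos: [0.4693, 0.2319, 0.1509]
orientation: [3.118, 0.38, -0.001]
contact_force: [0.3, -0.1, 0.6]
grip_width: 0.0852
```

>>> drive_tool:
  commands:
    - {"tx": -0.75,"ty": 0.92,"tz": -0.3,"rx": 0,"ry": 0,"rz": 0,"grip": -1}
    - {"tx": -0.75,"ty": 0.92,"tz": 0,"rx": 0,"ry": 0,"rz": 0,"grip": -1}
    - {"tx": 0,"ty": 0,"tz": 0,"rx": 0,"ry": 0,"rz": 0,"grip": -1}
    - {"tx": 0,"ty": 0,"tz": 0,"rx": 0,"ry": 0,"rz": 0,"grip": -1}

```text
clock: 13.75
tcp_pos: [0.4411, 0.2669, 0.1453]
orientation: [3.118, 0.378, 0.0]
contact_force: [0.8, -0.3, -0.4]
grip_width: 0.0854
```

Run:
```python
from h import *
o,f=snap("wrist","w7");show(o)
W=cloud(f)
hsv=cv2.cvtColor(f["frame"],cv2.COLOR_BGR2HSV)
g=((hsv[...,0]>5)&(hsv[...,0]<16)&(hsv[...,1]>180))
ys,xs=np.where(g);print(len(xs),xs.mean(),ys.mean())
g&=(W[...,2]>.004)
D=W[g];print(D[:,:2].mean(0))
w,v=np.linalg.eigh(np.cov(D[:,:2].T));print("wing dir",v[:,1],np.degrees(np.arctan2(v[1,1],v[0,1])),w)
cx,cy=int(xs.mean()),int(ys.mean());print(cx,cy)
b=f["frame"][max(0,cy-50):cy+50,max(0,cx-65):cx+65];print(max(0,cx-65),max(0,cy-50))
cv2.imwrite("pics/z7.png",cv2.resize(b,None,fx=6,fy=6,interpolation=cv2.INTER_CUBIC))
```

```text
t 13.75 tcp [0.4411 0.2669 0.1453] F [ 0.8 -0.3 -0.4] w 0.0854 zax [ 0.    -0.001 -1.   ] yaw_y -76.2 q7 -2.17
1802 146.24916759156494 170.35960044395117
[0.43246243 0.36044449]
wing dir [-0.18132132  0.98342391] 100.4467322679358 [0.00087515 0.00766513]
146 170
81 120
```

View pics/z7.png

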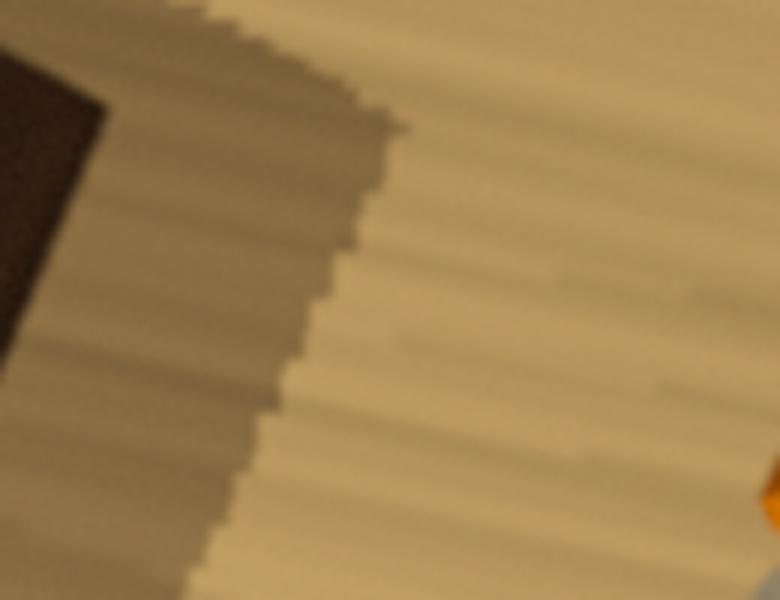

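View pics/w7.png

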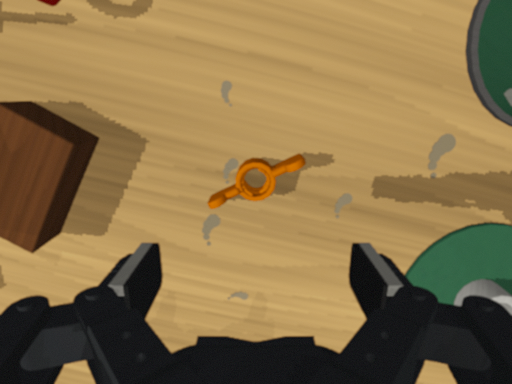

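Run:
```python
from h import *
f=pickle.load(open("w7.pkl","rb"));o=f["obs"]
hsv=cv2.cvtColor(f["frame"],cv2.COLOR_BGR2HSV)
g=((hsv[...,0]>5)&(hsv[...,0]<18)&(hsv[...,1]>190))
g[:140]=0;g[215:]=0;g[:,:200]=0;g[:,310:]=0
W=cloud(f);g&=W[...,2]>.006
D=W[g];print(g.sum(),D.mean(0),D[:,2].max())
w,v=np.linalg.eigh(np.cov(D[:,:2].T));print("wing ang",np.degrees(np.arctan2(v[1,1],v[0,1])),np.sqrt(w))
t=v[:,1];s=(D[:,:2]-D[:,:2].mean(0))@t;print("ext",s.min(),s.max(), "mid",D[:,:2].mean(0)+t*(s.min()+s.max())/2)
b=f["frame"][140:220,200:310];cv2.imwrite("pics/z7.png",cv2.resize(b,None,fx=7,fy=7,interpolation=cv2.INTER_CUBIC))
```

```text
1756 [0.44642598 0.26694727 0.02249422] 0.03491066111178642
wing ang 130.3979072499983 [0.00781954 0.02225232]
ext -0.043742567002606536 0.045381335884961245 mid [0.44589494 0.26757129]
```

View pics/z7.png

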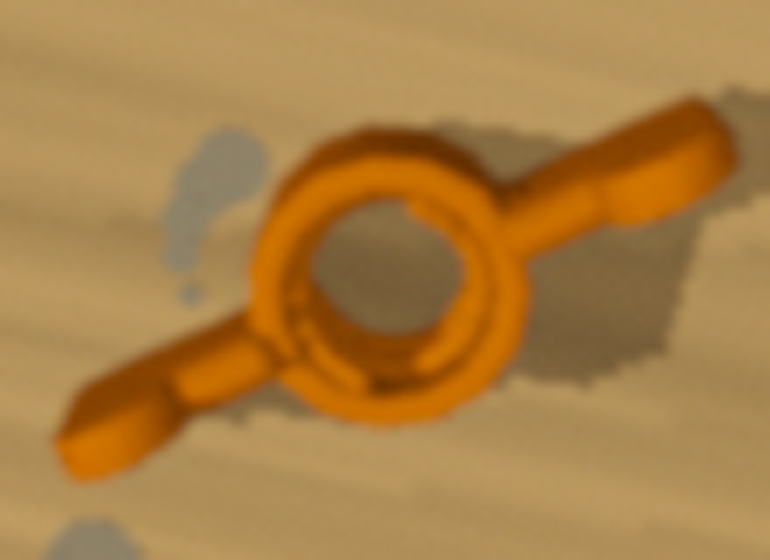

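Run:
```python
from h import *
f=pickle.load(open("w7.pkl","rb"));o=f["obs"]
p=np.array([(252,285),(530,300),(385,152),(391,426),(297,375),(485,390),(300,185)],float);p=(p+.5)/7-.5+[200,140]
print(circ(rayz(f,p,.024)[:,:2]),o["tcp_pos"])
```

```text
(array([0.44593499, 0.26702321]), np.float64(0.01688175489894379)) [0.44112327 0.26694662 0.14526399]
```

>>> drive_tool:
  commands:
    - {"tx": 0.24,"ty": 0,"tz": 0,"rx": 0,"ry": 0,"rz": 0.972,"grip": -1}
    - {"tx": 0,"ty": 0,"tz": 0,"rx": 0,"ry": 0,"rz": 0.972,"grip": -1}
    - {"tx": 0,"ty": 0,"tz": 0,"rx": 0,"ry": 0,"rz": 0.972,"grip": -1}
    - {"tx": 0,"ty": 0,"tz": 0,"rx": 0,"ry": 0,"rz": 0.972,"grip": -1}
    - {"tx": 0,"ty": 0,"tz": 0,"rx": 0,"ry": 0,"rz": 0.972,"grip": -1}
    - {"tx": 0,"ty": 0,"tz": 0,"rx": 0,"ry": 0,"rz": 0.972,"grip": -1}
    - {"tx": 0,"ty": 0,"tz": 0,"rx": 0,"ry": 0,"rz": 0.972,"grip": -1}
    - {"tx": 0,"ty": 0,"tz": 0,"rx": 0,"ry": 0,"rz": 0.972,"grip": -1}

```text
clock: 14.8
tcp_pos: [0.4468, 0.2662, 0.1452]
orientation: [2.473, 1.937, -0.0]
contact_force: [0.9, -1.0, 0.1]
grip_width: 0.0853
```

>>> drive_tool:
  commands:
    - {"tx": 0,"ty": 0,"tz": 0,"rx": 0,"ry": 0,"rz": 0.972,"grip": -1}
    - {"tx": 0,"ty": 0,"tz": 0,"rx": 0,"ry": 0,"rz": 0.972,"grip": -1}
    - {"tx": 0,"ty": 0,"tz": 0,"rx": 0,"ry": 0,"rz": 0.972,"grip": -1}
    - {"tx": 0,"ty": 0,"tz": 0,"rx": 0,"ry": 0,"rz": 0.972,"grip": -1}
    - {"tx": 0,"ty": 0,"tz": 0,"rx": 0,"ry": 0,"rz": 0.972,"grip": -1}
    - {"tx": 0,"ty": 0,"tz": 0,"rx": 0,"ry": 0,"rz": 0.972,"grip": -1}
    - {"tx": 0,"ty": 0,"tz": 0,"rx": 0,"ry": 0,"rz": 0.972,"grip": -1}
    - {"tx": 0,"ty": 0,"tz": 0,"rx": 0,"ry": 0,"rz": 0,"grip": -1}
    - {"tx": 0,"ty": 0,"tz": 0,"rx": 0,"ry": 0,"rz": 0,"grip": -1}

```text
clock: 15.92
tcp_pos: [0.4464, 0.2667, 0.1452]
orientation: [1.322, 2.85, -0.0]
contact_force: [0.2, -0.5, 0.6]
grip_width: 0.0859
```

Run:
```python
from h import *
o,f=snap("wrist","w8");show(o)
b=f["frame"][130:230,190:320];cv2.imwrite("pics/z8.png",cv2.resize(b,None,fx=6,fy=6,interpolation=cv2.INTER_CUBIC))
```

```text
t 15.93 tcp [0.4464 0.2667 0.1452] F [ 0.2 -0.5  0.6] w 0.0859 zax [ 0. -0. -1.] yaw_y 40.2 q7 -0.34
```

View pics/z8.png

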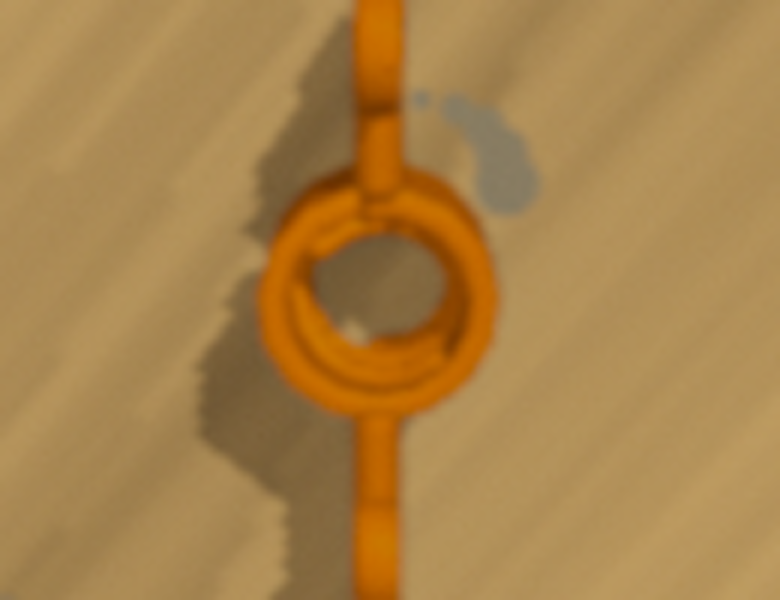

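Run:
```python
from h import *
f=pickle.load(open("w8.pkl","rb"));o=f["obs"]
p=np.array([(260,300),(498,300),(379,180),(379,418),(300,390),(460,390)],float);p=(p+.5)/6-.5+[190,130]
c,r=circ(rayz(f,p,.024)[:,:2]);print(c,r,o["tcp_pos"])
R=cv2.Rodrigues(np.array(o["orientation"]))[0];print(R.T@(np.r_[c,.024]-o["tcp_pos"]),R[:,0])
```

```text
[0.44410548 0.26822714] 0.017148686313001673 [0.44640705 0.26674032 0.14523499]
[ 0.00263279 -0.00078793  0.1212348 ] [-6.45764557e-01  7.63536593e-01 -9.29485573e-05]
```

>>> drive_tool:
  commands:
    - {"tx": -0.09,"ty": 0,"tz": -1,"rx": 0,"ry": 0,"rz": 0,"grip": -1}
    - {"tx": 0,"ty": 0,"tz": -1,"rx": 0,"ry": 0,"rz": 0,"grip": -1}
    - {"tx": 0,"ty": 0,"tz": -1,"rx": 0,"ry": 0,"rz": 0,"grip": -1}
    - {"tx": 0,"ty": 0,"tz": -1,"rx": 0,"ry": 0,"rz": 0,"grip": -1}
    - {"tx": 0,"ty": 0,"tz": -1,"rx": 0,"ry": 0,"rz": 0,"grip": -1}
    - {"tx": 0,"ty": 0,"tz": -1,"rx": 0,"ry": 0,"rz": 0,"grip": -1}
    - {"tx": 0,"ty": 0,"tz": -0.8,"rx": 0,"ry": 0,"rz": 0,"grip": -1}
    - {"tx": 0,"ty": 0,"tz": 0,"rx": 0,"ry": 0,"rz": 0,"grip": -1}
    - {"tx": 0,"ty": 0,"tz": 0,"rx": 0,"ry": 0,"rz": 0,"grip": -1}

```text
clock: 17.1
tcp_pos: [0.4446, 0.2677, 0.0097]
orientation: [1.317, 2.852, 0.001]
contact_force: [0.8, 0.3, 0.3]
grip_width: 0.0853
```

>>> drive_tool:
  commands:
    - {"tx": 0,"ty": 0,"tz": 0,"rx": 0,"ry": 0,"rz": 0,"grip": 1}
    - {"tx": 0,"ty": 0,"tz": 0,"rx": 0,"ry": 0,"rz": 0,"grip": 1}
    - {"tx": 0,"ty": 0,"tz": 0,"rx": 0,"ry": 0,"rz": 0,"grip": 1}
    - {"tx": 0,"ty": 0,"tz": 0,"rx": 0,"ry": 0,"rz": 0,"grip": 1}
    - {"tx": 0,"ty": 0,"tz": 0,"rx": 0,"ry": 0,"rz": 0,"grip": 1}
    - {"tx": 0,"ty": 0,"tz": 0,"rx": 0,"ry": 0,"rz": 0,"grip": 1}
  grip_force: 30

```text
clock: 17.85
tcp_pos: [0.4445, 0.2673, 0.0098]
orientation: [1.317, 2.852, 0.0]
contact_force: [-1.0, -1.8, 5.4]
grip_width: 0.0331
```

>>> drive_tool:
  commands:
    - {"tx": 0,"ty": 0,"tz": 0.5,"rx": 0,"ry": 0,"rz": 0,"grip": 1}
    - {"tx": 0,"ty": 0,"tz": 1,"rx": 0,"ry": 0,"rz": 0,"grip": 1}
    - {"tx": 0.78,"ty": -0.95,"tz": 1,"rx": 0,"ry": 0,"rz": 0,"grip": 1}
    - {"tx": 0.78,"ty": -0.95,"tz": 1,"rx": 0,"ry": 0,"rz": 0,"grip": 1}
    - {"tx": 0.78,"ty": -0.95,"tz": 1,"rx": 0,"ry": 0,"rz": 0,"grip": 1}
    - {"tx": 0.78,"ty": -0.95,"tz": 1,"rx": 0,"ry": 0,"rz": 0,"grip": 1}
    - {"tx": 0.78,"ty": -0.95,"tz": 1,"rx": 0,"ry": 0,"rz": 0,"grip": 1}
    - {"tx": 0.78,"ty": -0.95,"tz": 1,"rx": 0,"ry": 0,"rz": 0,"grip": 1}
    - {"tx": 0.78,"ty": -0.95,"tz": 1,"rx": 0,"ry": 0,"rz": 0,"grip": 1}
    - {"tx": 0.78,"ty": -0.95,"tz": 1,"rx": 0,"ry": 0,"rz": 0,"grip": 1}

```text
clock: 19.1
tcp_pos: [0.5693, 0.1148, 0.2014]
orientation: [1.316, 2.852, 0.001]
contact_force: [0.0, 0.3, -1.1]
grip_width: 0.0328
```

>>> drive_tool:
  commands:
    - {"tx": 0.78,"ty": -0.95,"tz": 1,"rx": 0,"ry": 0,"rz": 0,"grip": 1}
    - {"tx": 0.78,"ty": -0.95,"tz": 1,"rx": 0,"ry": 0,"rz": 0,"grip": 1}
    - {"tx": 0.78,"ty": -0.95,"tz": 0,"rx": 0,"ry": 0,"rz": 0,"grip": 1}
    - {"tx": 0.78,"ty": -0.95,"tz": 0,"rx": 0,"ry": 0,"rz": 0,"grip": 1}
    - {"tx": 0.78,"ty": -0.95,"tz": 0,"rx": 0,"ry": 0,"rz": 0,"grip": 1}
    - {"tx": 0.78,"ty": -0.95,"tz": 0,"rx": 0,"ry": 0,"rz": 0,"grip": 1}
    - {"tx": 0,"ty": 0,"tz": 0,"rx": 0,"ry": 0,"rz": 0,"grip": 1}
    - {"tx": 0,"ty": 0,"tz": 0,"rx": 0,"ry": 0,"rz": 0,"grip": 1}

```text
clock: 20.1
tcp_pos: [0.6622, 0.002, 0.2387]
orientation: [-1.315, -2.851, -0.0]
contact_force: [-0.5, -0.2, -1.4]
grip_width: 0.0326
```

Run:
```python
from h import *
o,f=snap("wrist","w9");show(o)
b=f["frame"][100:330,180:340];cv2.imwrite("pics/z9.png",cv2.resize(b,None,fx=2.6,fy=2.6,interpolation=cv2.INTER_CUBIC))
```

```text
t 20.1 tcp [0.6622 0.002  0.2387] F [-0.5 -0.2 -1.4] w 0.0326 zax [-0.001  0.001 -1.   ] yaw_y 40.5 q7 0.29
```

View pics/w9.png

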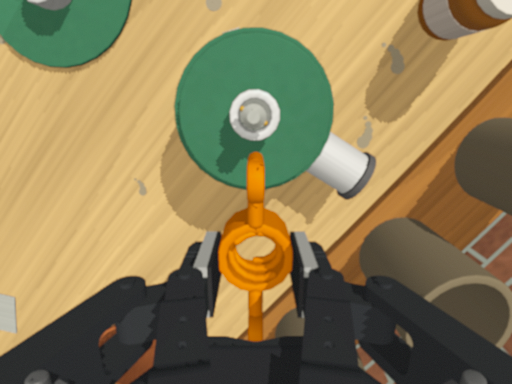

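Run:
```python
from h import *
f=pickle.load(open("w9.pkl","rb"))
a=cv2.resize(f["frame"][80:150,220:295],None,fx=6,fy=6,interpolation=cv2.INTER_CUBIC)
b=cv2.resize(f["frame"][195:300,205:310],None,fx=4,fy=4,interpolation=cv2.INTER_CUBIC);print(a.shape,b.shape)
b2=np.zeros((420,450,3),np.uint8);b2[:,:420]=b
cv2.imwrite("pics/z9.png",np.hstack([a[:420],np.zeros((420,0,3),np.uint8)]));cv2.imwrite("pics/z9b.png",b)
W=cloud(f);R=W[215:300,215:300].reshape(-1,3)
h=np.histogram(R[:,2],bins=np.arange(.22,.27,.002));print([(round(float(e),3),int(n)) for n,e in zip(*h) if n])
```

```text
(420, 450, 3) (420, 420, 3)
[(0.226, 1), (0.228, 35), (0.23, 96), (0.232, 129), (0.234, 80), (0.236, 107), (0.238, 187), (0.24, 214), (0.242, 259), (0.244, 331), (0.246, 324), (0.248, 424), (0.25, 1429), (0.252, 791), (0.254, 248), (0.256, 86), (0.258, 59), (0.26, 85), (0.262, 62), (0.264, 71), (0.266, 49), (0.268, 34)]
```

View pics/z9.png

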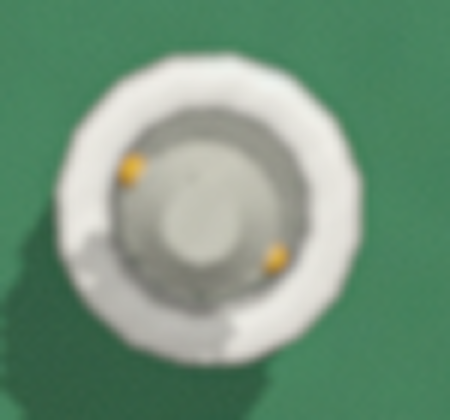

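View pics/z9b.png

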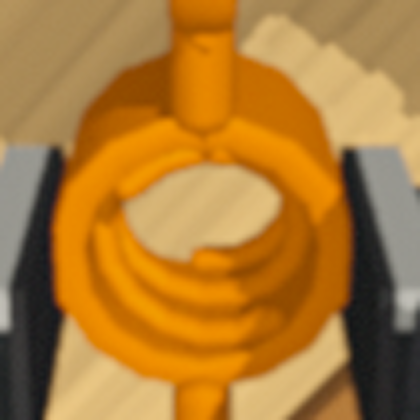

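Run:
```python
from h import *
f=pickle.load(open("w9.pkl","rb"));o=f["obs"]
def un(p,s,u0,v0): p=np.array(p,float);return (p+.5)/s-.5+[u0,v0]
R=cv2.Rodrigues(np.array(o["orientation"]))[0]
ring=un([(53,235),(352,240),(200,117),(203,382),(92,345),(315,350),(100,160),(305,160)],4,205,195)
for z in(.2505,.2529):
    X=rayz(f,ring,z)[:,:2];c,r=circ(X);print("nut",z,c,r,R.T@(np.r_[c,z]-o["tcp_pos"]))
tip=rayz(f,un([(201,223)],6,220,80),.155)[0];print("tip",tip,R.T@(tip-o["tcp_pos"]))
pe=rayz(f,un([(132,170),(277,259)],6,220,80),.137);print("pin ends",pe,"mid",pe.mean(0),np.linalg.norm(pe[0]-pe[1]),np.degrees(np.arctan2(*(pe[1]-pe[0])[[1,0]])))
X=rayz(f,un([(57,200),(362,205),(212,53),(205,365)],6,220,80),.124)[:,:2];print("lid",circ(X))
W=cloud(f);print("tip depth",np.nanmedian(W[114:119,251:256],(0,1)))
```

```text
nut 0.2505 [0.66360072 0.00235709] 0.016882625144641082 [-0.00060773  0.00126444 -0.01181877]
nut 0.2529 [0.66276383 0.00333383] 0.016570847035544622 [ 0.00068232  0.00126105 -0.01421672]
tip [0.62491079 0.04535332 0.155     ] [ 0.05706122 -0.0002097   0.08377388]
pin ends [[0.61479915 0.04394315 0.137     ]
 [0.63550648 0.0473547  0.137     ]] mid [0.62515281 0.04564892 0.137     ] 0.02098648009088296 9.35548672365838
lid (array([0.62573372, 0.04579063]), np.float64(0.019968292692967095))
tip depth [0.62454611 0.04569102 0.15404108]
```

>>> drive_tool:
  commands:
    - {"tx": -0.64,"ty": 0.71,"tz": 0,"rx": 0,"ry": 0,"rz": 0,"grip": 1}
    - {"tx": -0.64,"ty": 0.71,"tz": 0,"rx": 0,"ry": 0,"rz": 0,"grip": 1}
    - {"tx": -0.64,"ty": 0.71,"tz": 0,"rx": 0,"ry": 0,"rz": 0,"grip": 1}
    - {"tx": 0,"ty": 0,"tz": -1,"rx": 0,"ry": 0,"rz": 0,"grip": 1}
    - {"tx": 0,"ty": 0,"tz": -1,"rx": 0,"ry": 0,"rz": 0,"grip": 1}
    - {"tx": 0,"ty": 0,"tz": -1,"rx": 0,"ry": 0,"rz": 0,"grip": 1}
    - {"tx": 0,"ty": 0,"tz": -0.3,"rx": 0,"ry": 0,"rz": 0,"grip": 1}
    - {"tx": 0,"ty": 0,"tz": 0,"rx": 0,"ry": 0,"rz": 0,"grip": 1}
    - {"tx": 0,"ty": 0,"tz": 0,"rx": 0,"ry": 0,"rz": 0,"grip": 1}

```text
clock: 21.28
tcp_pos: [0.6248, 0.044, 0.1739]
orientation: [1.317, 2.851, 0.001]
contact_force: [0.5, 0.0, -1.1]
grip_width: 0.0326
```

Run:
```python
from h import *
o,f=snap("wrist","w10");show(o)
b=cv2.resize(f["frame"][195:300,205:310],None,fx=5,fy=5,interpolation=cv2.INTER_CUBIC)
cv2.imwrite("pics/z10.png",b)
```

```text
t 21.27 tcp [0.6248 0.044  0.1739] F [ 0.5  0.  -1.1] w 0.0326 zax [ 0.001  0.    -1.   ] yaw_y 40.4 q7 0.17
```

View pics/z10.png

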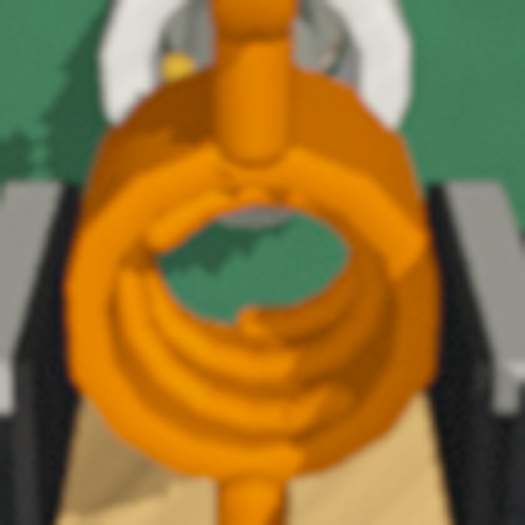

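>>> drive_tool:
  commands:
    - {"tx": -0.03,"ty": 0.02,"tz": -0.3,"rx": 0,"ry": 0,"rz": 0,"grip": 1}
    - {"tx": 0,"ty": 0,"tz": -0.25,"rx": 0,"ry": 0,"rz": 0,"grip": 1}
    - {"tx": 0,"ty": 0,"tz": 0,"rx": 0,"ry": 0,"rz": 0,"grip": 1}

```text
clock: 21.7
tcp_pos: [0.6233, 0.0441, 0.1617]
orientation: [-1.316, -2.852, 0.001]
contact_force: [-0.3, -0.7, -1.0]
grip_width: 0.0328
```

Run:
```python
from h import *
o,f=snap("wrist","w11");show(o)
b=cv2.resize(f["frame"][195:300,205:310],None,fx=5,fy=5,interpolation=cv2.INTER_CUBIC)
cv2.imwrite("pics/z11.png",b)
```

```text
t 21.7 tcp [0.6233 0.0441 0.1617] F [-0.3 -0.7 -1. ] w 0.0328 zax [-0.001 -0.    -1.   ] yaw_y 40.4 q7 0.16
```

View pics/z11.png

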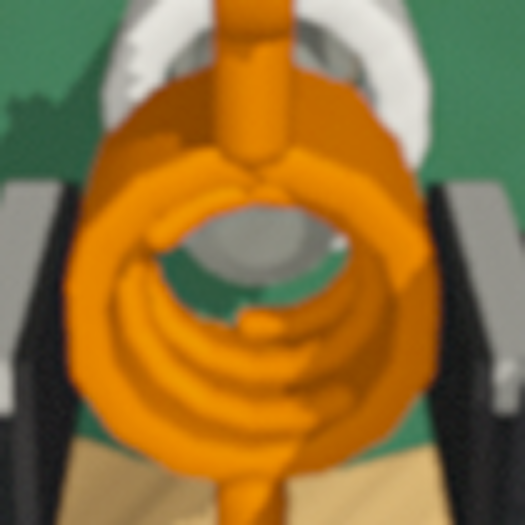

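Run:
```python
from h import *
f=pickle.load(open("w11.pkl","rb"));o=f["obs"]
def un(p,s,u0,v0): p=np.array(p,float);return (p+.5)/s-.5+[u0,v0]
R=cv2.Rodrigues(np.array(o["orientation"]))[0]
def tl(p,z): return np.round(R.T@(rayz(f,un(p,5,205,195),z)-o["tcp_pos"]).T,4).T
print("tip flat L,R,bottom", tl([(220,238),(308,238),(264,268),(264,238)],.155), "shoulder bottom",tl([(265,287)],.150))
zt=o["tcp_pos"][2]
for d in(.0118,.0142):
  X=rayz(f,un([(67,295),(440,300),(250,148),(255,478),(115,430),(395,440),(122,200),(380,200)],5,205,195),zt+d)[:,:2];c,r=circ(X);print("ring",d,r,R.T@(np.r_[c,zt+d]-o["tcp_pos"]))
  print("bottom ridge front edge (radius10 at underside~+2)",tl([(240,325),(162,250),(350,252)],zt+d-.024+.002))
print(R[:,0],R[:,1])
```

```text
tip flat L,R,bottom [[-0.0009 -0.0022  0.0067]
 [-0.0009  0.0067  0.0067]
 [-0.0043  0.0023  0.0067]
 [-0.0009  0.0023  0.0067]] shoulder bottom [[-0.009   0.0024  0.0117]]
ring 0.0118 0.016906246939350483 [-0.00068271  0.00130321 -0.01180152]
bottom ridge front edge (radius10 at underside~+2) [[-0.0126 -0.0002  0.0102]
 [-0.0039 -0.0083  0.0102]
 [-0.0042  0.0113  0.0102]]
ring 0.0142 0.016593896446030987 [ 0.00060932  0.00129913 -0.01420081]
bottom ridge front edge (radius10 at underside~+2) [[-0.0114 -0.0002  0.0078]
 [-0.0028 -0.0082  0.0078]
 [-0.003   0.0111  0.0078]]
[-6.48653613e-01  7.61083567e-01  5.42889871e-04] [ 0.76108308  0.64865382 -0.00087553]
```

>>> drive_tool:
  commands:
    - {"tx": 0.035,"ty": 0.03,"tz": 0,"rx": 0,"ry": 0,"rz": 0,"grip": 1}
    - {"tx": 0,"ty": 0,"tz": -0.15,"rx": 0,"ry": 0,"rz": 0,"grip": 1}
    - {"tx": 0,"ty": 0,"tz": -0.15,"rx": 0,"ry": 0,"rz": 0,"grip": 1}
    - {"tx": 0,"ty": 0,"tz": 0,"rx": 0,"ry": 0,"rz": 0,"grip": 1}

```text
clock: 22.25
tcp_pos: [0.6241, 0.0448, 0.1559]
orientation: [-1.317, -2.852, 0.001]
contact_force: [-0.7, -0.4, -0.5]
grip_width: 0.0325
```

Run:
```python
from h import *
o,f=snap("wrist","w12");show(o)
b=cv2.resize(f["frame"][195:300,205:310],None,fx=5,fy=5,interpolation=cv2.INTER_CUBIC)
cv2.imwrite("pics/z12.png",b)
```

```text
t 22.25 tcp [0.6241 0.0448 0.1559] F [-0.7 -0.4 -0.5] w 0.0325 zax [-0.001 -0.    -1.   ] yaw_y 40.4 q7 0.16
```

View pics/z12.png

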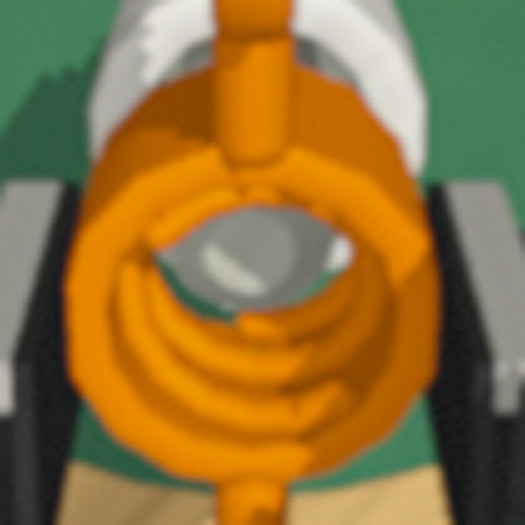

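>>> drive_tool:
  commands:
    - {"tx": 0,"ty": 0,"tz": -0.12,"rx": 0,"ry": 0,"rz": 0,"grip": 1}
    - {"tx": 0,"ty": 0,"tz": -0.12,"rx": 0,"ry": 0,"rz": 0,"grip": 1}
    - {"tx": 0,"ty": 0,"tz": 0,"rx": 0,"ry": 0,"rz": 0,"grip": 1}

```text
clock: 22.68
tcp_pos: [0.6242, 0.0448, 0.1512]
orientation: [-1.317, -2.852, 0.0]
contact_force: [-0.3, 0.4, -0.7]
grip_width: 0.0323
```

>>> drive_tool:
  commands:
    - {"tx": 0,"ty": 0,"tz": -0.12,"rx": 0,"ry": 0,"rz": 0,"grip": 1}
    - {"tx": 0,"ty": 0,"tz": -0.12,"rx": 0,"ry": 0,"rz": 0,"grip": 1}
    - {"tx": 0,"ty": 0,"tz": 0,"rx": 0,"ry": 0,"rz": 0,"grip": 1}

```text
clock: 23.05
tcp_pos: [0.6242, 0.0448, 0.1464]
orientation: [-1.317, -2.852, 0.0]
contact_force: [0.7, -0.1, -0.2]
grip_width: 0.033
```

>>> drive_tool:
  commands:
    - {"tx": 0,"ty": 0,"tz": -0.1,"rx": 0,"ry": 0,"rz": 0,"grip": 1}
    - {"tx": 0,"ty": 0,"tz": -0.1,"rx": 0,"ry": 0,"rz": 0,"grip": 1}
    - {"tx": 0,"ty": 0,"tz": 0,"rx": 0,"ry": 0,"rz": 0,"grip": 1}

```text
clock: 23.42
tcp_pos: [0.625, 0.0448, 0.1444]
orientation: [1.317, 2.851, -0.0]
contact_force: [-3.0, -1.0, 9.4]
grip_width: 0.0328
```

Contact with the pin: 9 N upward, underside at about 0.134. I'll turn clockwise gripped, feeding down at the thread's pitch.

>>> drive_tool:
  commands:
    - {"tx": 0,"ty": 0,"tz": 0.05,"rx": 0,"ry": 0,"rz": -0.8,"grip": 1}
    - {"tx": 0,"ty": 0,"tz": -0.02,"rx": 0,"ry": 0,"rz": -0.8,"grip": 1}
    - {"tx": 0,"ty": 0,"tz": -0.02,"rx": 0,"ry": 0,"rz": -0.8,"grip": 1}
    - {"tx": 0,"ty": 0,"tz": -0.02,"rx": 0,"ry": 0,"rz": -0.8,"grip": 1}

```text
clock: 23.92
tcp_pos: [0.6244, 0.0439, 0.1435]
orientation: [1.921, 2.485, -0.002]
contact_force: [-2.8, -2.0, 7.4]
grip_width: 0.0327
```

Run:
```python
from h import *
from bench import status
show(status.get_obs())
```

```text
t 23.93 tcp [0.6244 0.0439 0.1435] F [-2.8 -2.   7.4] w 0.0327 zax [ 0.    -0.002 -1.   ] yaw_y 14.6 q7 -0.25
```

>>> drive_tool:
  commands:
    - {"tx": 0,"ty": 0,"tz": -0.02,"rx": 0,"ry": 0,"rz": -1,"grip": 1}
    - {"tx": 0,"ty": 0,"tz": -0.02,"rx": 0,"ry": 0,"rz": -1,"grip": 1}
    - {"tx": 0,"ty": 0,"tz": -0.02,"rx": 0,"ry": 0,"rz": -1,"grip": 1}
    - {"tx": 0,"ty": 0,"tz": -0.02,"rx": 0,"ry": 0,"rz": -1,"grip": 1}
    - {"tx": 0,"ty": 0,"tz": -0.02,"rx": 0,"ry": 0,"rz": -1,"grip": 1}
    - {"tx": 0,"ty": 0,"tz": -0.02,"rx": 0,"ry": 0,"rz": -1,"grip": 1}

```text
clock: 24.68
tcp_pos: [0.6235, 0.0439, 0.141]
orientation: [2.766, 1.488, -0.004]
contact_force: [-5.7, -2.4, 9.4]
grip_width: 0.0328
```

Run:
```python
from h import *
o,f=snap("wrist","w13");show(o);print(o["moment"])
```

```text
t 24.68 tcp [0.6235 0.0439 0.141 ] F [-5.7 -2.4  9.4] w 0.0328 zax [-0.002 -0.002 -1.   ] yaw_y -33.5 q7 -0.99
[-0.64715231  1.45812391  0.07282218]
```

View pics/w13.png

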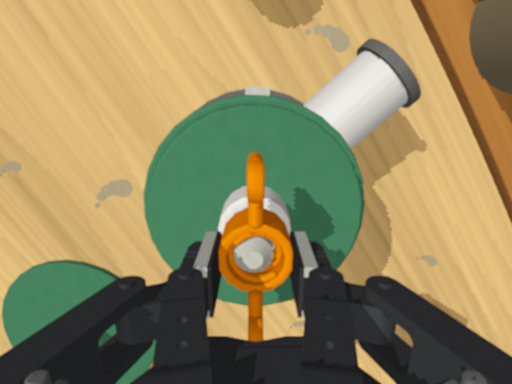

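>>> drive_tool:
  commands:
    - {"tx": -0.05,"ty": -0.02,"tz": 0,"rx": 0,"ry": 0,"rz": -1,"grip": 1}
    - {"tx": 0,"ty": 0,"tz": -0.02,"rx": 0,"ry": 0,"rz": -1,"grip": 1}
    - {"tx": 0,"ty": 0,"tz": -0.02,"rx": 0,"ry": 0,"rz": -1,"grip": 1}
    - {"tx": 0,"ty": 0,"tz": -0.02,"rx": 0,"ry": 0,"rz": -1,"grip": 1}
    - {"tx": 0,"ty": 0,"tz": -0.02,"rx": 0,"ry": 0,"rz": -1,"grip": 1}
    - {"tx": 0,"ty": 0,"tz": -0.02,"rx": 0,"ry": 0,"rz": -1,"grip": 1}

```text
clock: 25.48
tcp_pos: [0.6228, 0.0445, 0.1387]
orientation: [3.132, 0.235, -0.002]
contact_force: [-3.9, -0.8, 6.2]
grip_width: 0.0328
```

>>> drive_tool:
  commands:
    - {"tx": 0,"ty": 0,"tz": -0.02,"rx": 0,"ry": 0,"rz": -1,"grip": 1}
    - {"tx": 0,"ty": 0,"tz": -0.02,"rx": 0,"ry": 0,"rz": -1,"grip": 1}
    - {"tx": 0,"ty": 0,"tz": -0.02,"rx": 0,"ry": 0,"rz": -1,"grip": 1}
    - {"tx": 0,"ty": 0,"tz": -0.02,"rx": 0,"ry": 0,"rz": -1,"grip": 1}
    - {"tx": 0,"ty": 0,"tz": -0.02,"rx": 0,"ry": 0,"rz": -1,"grip": 1}
    - {"tx": 0,"ty": 0,"tz": -0.02,"rx": 0,"ry": 0,"rz": -1,"grip": 1}

```text
clock: 26.22
tcp_pos: [0.6227, 0.0451, 0.1363]
orientation: [2.958, -1.059, -0.002]
contact_force: [-4.7, 0.7, 5.3]
grip_width: 0.0326
```

Run:
```python
from h import *
o,f=snap("wrist","w14");show(o);print(o["moment"])
o,f=snap("scene","s14");fr=f["frame"][170:280,220:340];cv2.imwrite("pics/s14z.png",cv2.resize(fr,(600,550),interpolation=2))
```

```text
t 26.23 tcp [0.6227 0.0451 0.1363] F [-4.7  0.7  5.3] w 0.0326 zax [-0.001  0.    -1.   ] yaw_y -129.4 q7 -2.47
[0.11822575 1.04626653 0.04483331]
```

View pics/w14.png

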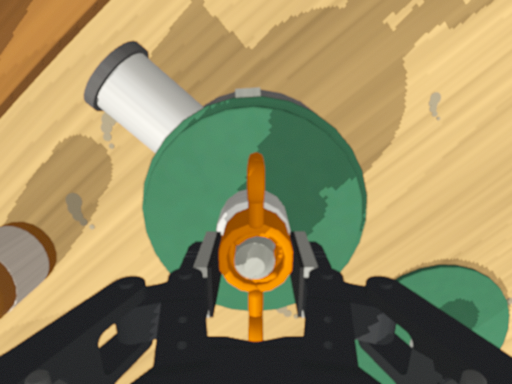

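View pics/s14z.png

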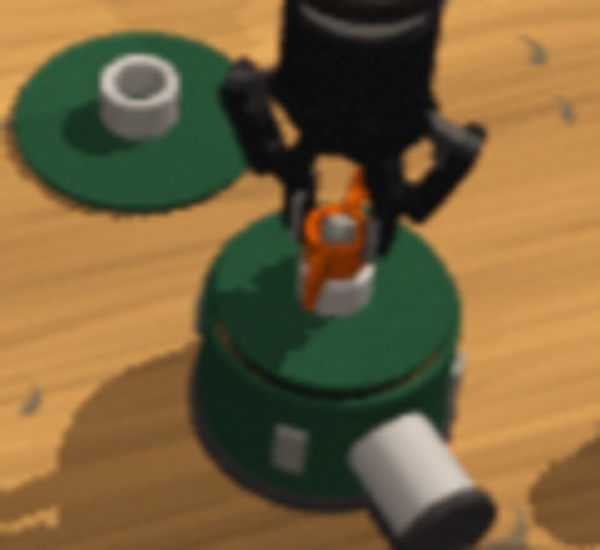

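>>> drive_tool:
  commands:
    - {"tx": 0,"ty": 0,"tz": 0,"rx": 0,"ry": 0,"rz": 0,"grip": -1}
    - {"tx": 0,"ty": 0,"tz": 0,"rx": 0,"ry": 0,"rz": 0,"grip": -1}
    - {"tx": 0,"ty": 0,"tz": 0,"rx": 0,"ry": 0,"rz": 0,"grip": -1}
    - {"tx": 0.07,"ty": -0.025,"tz": 0,"rx": 0,"ry": 0,"rz": 0,"grip": -1}
    - {"tx": 0,"ty": 0,"tz": 1,"rx": 0,"ry": 0,"rz": 0,"grip": -1}
    - {"tx": 0,"ty": 0,"tz": 1,"rx": 0,"ry": 0,"rz": 0,"grip": -1}
    - {"tx": 0,"ty": 0,"tz": 0.5,"rx": 0,"ry": 0,"rz": 0,"grip": -1}
    - {"tx": 0,"ty": 0,"tz": 0,"rx": 0,"ry": 0,"rz": 0.5,"grip": -1}
    - {"tx": 0,"ty": 0,"tz": 0,"rx": 0,"ry": 0,"rz": 1,"grip": -1}

```text
clock: 27.45
tcp_pos: [0.6246, 0.044, 0.1855]
orientation: [3.055, -0.732, -0.0]
contact_force: [-0.4, 0.4, 0.2]
grip_width: 0.0855
```

Run:
```python
from h import *
o,f=snap("wrist","w15");show(o)
```

```text
t 27.45 tcp [0.6246 0.044  0.1855] F [-0.4  0.4  0.2] w 0.0855 zax [-0. -0. -1.] yaw_y -116.9 q7 -2.26
```

View pics/w15.png

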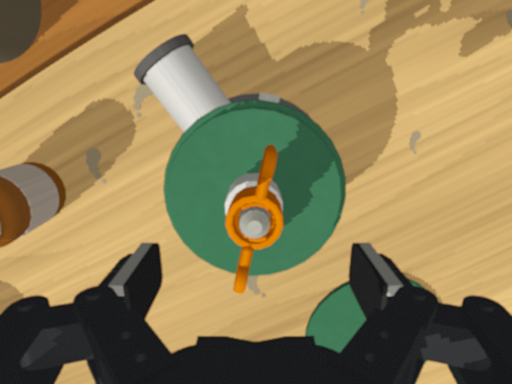

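The nut holds on the stud at (253,220). I'll rotate back 168° to regrasp.

>>> drive_tool:
  commands:
    - {"tx": 0,"ty": 0,"tz": 0,"rx": 0,"ry": 0,"rz": 1,"grip": -1}
    - {"tx": 0,"ty": 0,"tz": 0,"rx": 0,"ry": 0,"rz": 1,"grip": -1}
    - {"tx": 0,"ty": 0,"tz": 0,"rx": 0,"ry": 0,"rz": 1,"grip": -1}
    - {"tx": 0,"ty": 0,"tz": 0,"rx": 0,"ry": 0,"rz": 1,"grip": -1}
    - {"tx": 0,"ty": 0,"tz": 0,"rx": 0,"ry": 0,"rz": 1,"grip": -1}
    - {"tx": 0,"ty": 0,"tz": 0,"rx": 0,"ry": 0,"rz": 1,"grip": -1}
    - {"tx": 0,"ty": 0,"tz": 0,"rx": 0,"ry": 0,"rz": 1,"grip": -1}
    - {"tx": 0,"ty": 0,"tz": 0,"rx": 0,"ry": 0,"rz": 1,"grip": -1}
    - {"tx": 0,"ty": 0,"tz": 0,"rx": 0,"ry": 0,"rz": 1,"grip": -1}
    - {"tx": 0,"ty": 0,"tz": 0,"rx": 0,"ry": 0,"rz": 1,"grip": -1}

```text
clock: 28.75
tcp_pos: [0.6246, 0.0438, 0.1853]
orientation: [-2.812, -1.401, 0.001]
contact_force: [0.7, 0.2, -0.4]
grip_width: 0.0849
```

>>> drive_tool:
  commands:
    - {"tx": 0,"ty": 0,"tz": 0,"rx": 0,"ry": 0,"rz": 1,"grip": -1}
    - {"tx": 0,"ty": 0,"tz": 0,"rx": 0,"ry": 0,"rz": 1,"grip": -1}
    - {"tx": 0,"ty": 0,"tz": 0,"rx": 0,"ry": 0,"rz": 1,"grip": -1}
    - {"tx": 0,"ty": 0,"tz": 0,"rx": 0,"ry": 0,"rz": 1,"grip": -1}
    - {"tx": 0,"ty": 0,"tz": 0,"rx": 0,"ry": 0,"rz": 1,"grip": -1}
    - {"tx": 0,"ty": 0,"tz": 0,"rx": 0,"ry": 0,"rz": 1,"grip": -1}
    - {"tx": 0,"ty": 0,"tz": 0,"rx": 0,"ry": 0,"rz": 1,"grip": -1}
    - {"tx": 0,"ty": 0,"tz": 0,"rx": 0,"ry": 0,"rz": 1,"grip": -1}
    - {"tx": 0,"ty": 0,"tz": 0,"rx": 0,"ry": 0,"rz": 1,"grip": -1}
    - {"tx": 0,"ty": 0,"tz": 0,"rx": 0,"ry": 0,"rz": 1,"grip": -1}

```text
clock: 30.0
tcp_pos: [0.6246, 0.0437, 0.1852]
orientation: [-1.254, -2.88, 0.0]
contact_force: [0.5, -1.1, -1.0]
grip_width: 0.0854
```

>>> drive_tool:
  commands:
    - {"tx": 0,"ty": 0,"tz": 0,"rx": 0,"ry": 0,"rz": 1,"grip": -1}
    - {"tx": 0,"ty": 0,"tz": 0,"rx": 0,"ry": 0,"rz": 0,"grip": -1}

```text
clock: 30.25
tcp_pos: [0.6246, 0.0437, 0.1852]
orientation: [-1.057, -2.957, -0.0]
contact_force: [-0.4, -0.6, -0.2]
grip_width: 0.0851
```

Run:
```python
from h import *
o,f=snap("wrist","w16");show(o)
b=f["frame"][140:300,180:340];cv2.imwrite("pics/z16.png",cv2.resize(b,None,fx=3.7,fy=3.7,interpolation=cv2.INTER_CUBIC))
```

```text
t 30.25 tcp [0.6246 0.0437 0.1852] F [-0.4 -0.6 -0.2] w 0.0851 zax [-0.001  0.    -1.   ] yaw_y 50.7 q7 0.37
```

View pics/z16.png

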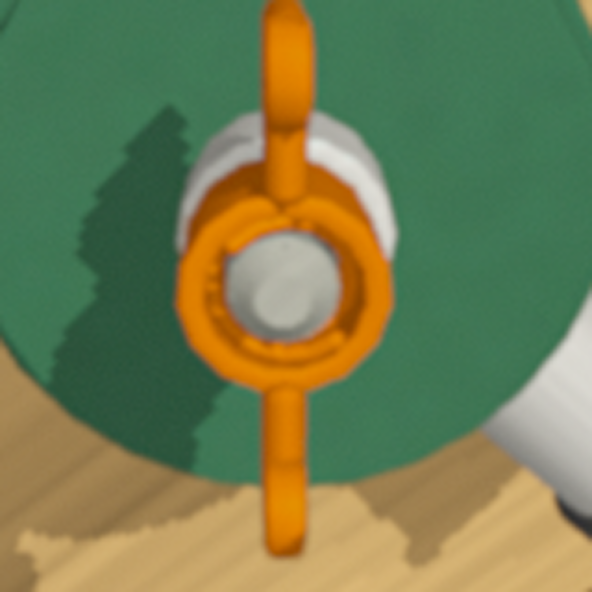

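>>> drive_tool:
  commands:
    - {"tx": -0.02,"ty": 0.04,"tz": -1,"rx": 0,"ry": 0,"rz": 0,"grip": -1}
    - {"tx": 0,"ty": 0,"tz": -1,"rx": 0,"ry": 0,"rz": 0,"grip": -1}
    - {"tx": 0,"ty": 0,"tz": -0.38,"rx": 0,"ry": 0,"rz": 0,"grip": -1}
    - {"tx": 0,"ty": 0,"tz": 0,"rx": 0,"ry": 0,"rz": 0,"grip": 1}
    - {"tx": 0,"ty": 0,"tz": 0,"rx": 0,"ry": 0,"rz": 0,"grip": 1}
    - {"tx": 0,"ty": 0,"tz": 0,"rx": 0,"ry": 0,"rz": 0,"grip": 1}
    - {"tx": 0,"ty": 0,"tz": 0,"rx": 0,"ry": 0,"rz": 0,"grip": 1}
    - {"tx": 0,"ty": 0,"tz": 0,"rx": 0,"ry": 0,"rz": 0,"grip": 1}
    - {"tx": 0,"ty": 0,"tz": 0,"rx": 0,"ry": 0,"rz": 0,"grip": 1}
  grip_force: 50

```text
clock: 31.42
tcp_pos: [0.6248, 0.0451, 0.1387]
orientation: [1.052, 2.959, 0.001]
contact_force: [0.4, 1.2, 3.9]
grip_width: 0.0318
```

>>> drive_tool:
  commands:
    - {"tx": 0,"ty": 0,"tz": -0.02,"rx": 0,"ry": 0,"rz": -1,"grip": 1}
    - {"tx": 0,"ty": 0,"tz": -0.02,"rx": 0,"ry": 0,"rz": -1,"grip": 1}
    - {"tx": 0,"ty": 0,"tz": -0.02,"rx": 0,"ry": 0,"rz": -1,"grip": 1}
    - {"tx": 0,"ty": 0,"tz": -0.02,"rx": 0,"ry": 0,"rz": -1,"grip": 1}
    - {"tx": 0,"ty": 0,"tz": -0.02,"rx": 0,"ry": 0,"rz": -1,"grip": 1}
    - {"tx": 0,"ty": 0,"tz": -0.02,"rx": 0,"ry": 0,"rz": -1,"grip": 1}

```text
clock: 32.17
tcp_pos: [0.6244, 0.0444, 0.1363]
orientation: [2.171, 2.27, -0.001]
contact_force: [-1.4, -1.0, 5.6]
grip_width: 0.0321
```

Run:
```python
from h import *
from bench import status
o=status.get_obs();show(o);print(o["moment"])
```

```text
t 32.17 tcp [0.6244 0.0444 0.1363] F [-1.4 -1.   5.6] w 0.0321 zax [ 0.    -0.001 -1.   ] yaw_y 2.6 q7 -0.41
[-0.13836497  0.45240685  0.0835312 ]
```

>>> drive_tool:
  commands:
    - {"tx": 0,"ty": 0,"tz": -0.02,"rx": 0,"ry": 0,"rz": -1,"grip": 1}
    - {"tx": 0,"ty": 0,"tz": -0.02,"rx": 0,"ry": 0,"rz": -1,"grip": 1}
    - {"tx": 0,"ty": 0,"tz": -0.02,"rx": 0,"ry": 0,"rz": -1,"grip": 1}
    - {"tx": 0,"ty": 0,"tz": -0.02,"rx": 0,"ry": 0,"rz": -1,"grip": 1}
    - {"tx": 0,"ty": 0,"tz": -0.02,"rx": 0,"ry": 0,"rz": -1,"grip": 1}

```text
clock: 32.8
tcp_pos: [0.6238, 0.0442, 0.1345]
orientation: [2.816, 1.391, -0.002]
contact_force: [-4.3, -1.7, 10.1]
grip_width: 0.032
```

Run:
```python
from h import *
o,f=snap("wrist","w17");show(o);print(o["moment"])
o,f=snap("scene","s17");fr=f["frame"][170:280,220:340];cv2.imwrite("pics/s17z.png",cv2.resize(fr,(600,550),interpolation=2))
```

```text
t 32.8 tcp [0.6238 0.0442 0.1345] F [-4.3 -1.7 10.1] w 0.032 zax [-0.001 -0.001 -1.   ] yaw_y -37.4 q7 -1.02
[-0.2893114   1.06928345  0.08909213]
```

View pics/s17z.png

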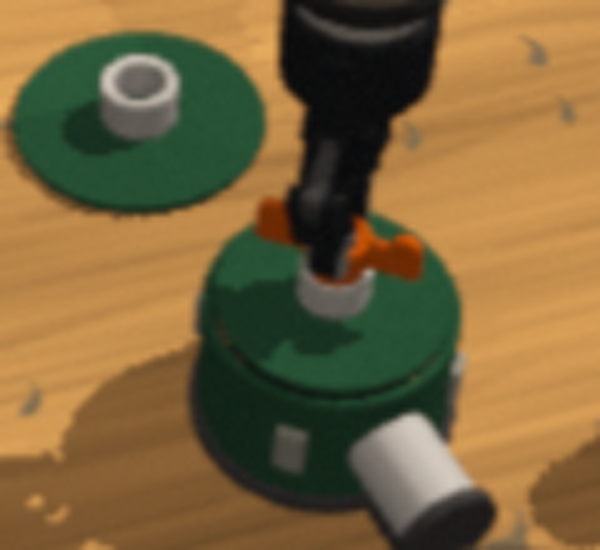

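>>> drive_tool:
  commands:
    - {"tx": -0.03,"ty": 0,"tz": -0.02,"rx": 0,"ry": 0,"rz": -1,"grip": 1}
    - {"tx": 0,"ty": 0,"tz": -0.02,"rx": 0,"ry": 0,"rz": -1,"grip": 1}
    - {"tx": 0,"ty": 0,"tz": -0.02,"rx": 0,"ry": 0,"rz": -1,"grip": 1}
    - {"tx": 0,"ty": 0,"tz": -0.02,"rx": 0,"ry": 0,"rz": -1,"grip": 1}
    - {"tx": 0,"ty": 0,"tz": -0.02,"rx": 0,"ry": 0,"rz": -1,"grip": 1}

```text
clock: 33.52
tcp_pos: [0.6234, 0.0445, 0.1327]
orientation: [3.122, 0.344, -0.001]
contact_force: [-4.9, -1.3, 9.8]
grip_width: 0.032
```

Run:
```python
from h import *
from bench import status
o=status.get_obs();show(o);print(o["moment"])
```

```text
t 33.52 tcp [0.6234 0.0445 0.1327] F [-4.9 -1.3  9.8] w 0.032 zax [-0.001 -0.001 -1.   ] yaw_y -77.4 q7 -1.64
[-0.19969074  1.02930691  0.09958644]
```

>>> drive_tool:
  commands:
    - {"tx": 0,"ty": 0,"tz": -0.02,"rx": 0,"ry": 0,"rz": -1,"grip": 1}
    - {"tx": 0,"ty": 0,"tz": -0.02,"rx": 0,"ry": 0,"rz": -1,"grip": 1}
    - {"tx": 0,"ty": 0,"tz": -0.02,"rx": 0,"ry": 0,"rz": -1,"grip": 1}
    - {"tx": 0,"ty": 0,"tz": -0.02,"rx": 0,"ry": 0,"rz": -1,"grip": 1}

```text
clock: 34.02
tcp_pos: [0.6233, 0.0449, 0.1323]
orientation: [3.096, -0.529, -0.001]
contact_force: [-8.1, -0.4, 20.5]
grip_width: 0.0321
```

Run:
```python
from h import *
o,f=snap("wrist","w18");show(o);print(o["moment"])
o,f=snap("scene","s18");fr=f["frame"][170:280,220:340];cv2.imwrite("pics/s18z.png",cv2.resize(fr,(600,550),interpolation=2))
```

```text
t 34.02 tcp [0.6233 0.0449 0.1323] F [-8.1 -0.4 20.5] w 0.0321 zax [-0.001 -0.    -1.   ] yaw_y -109.4 q7 -2.13
[-0.29625385  2.01315823  0.24252455]
```

View pics/s18z.png

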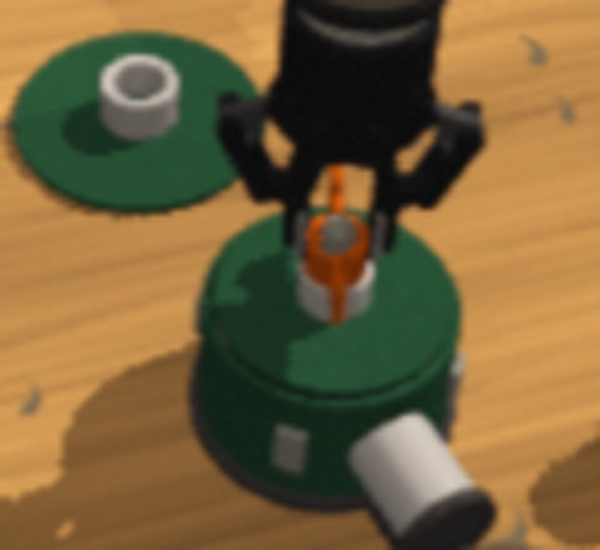

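>>> drive_tool:
  commands:
    - {"tx": -0.02,"ty": 0,"tz": 0.03,"rx": 0,"ry": 0,"rz": -0.7,"grip": 1}
    - {"tx": 0,"ty": 0,"tz": 0,"rx": 0,"ry": 0,"rz": -0.7,"grip": 1}

```text
clock: 34.38
tcp_pos: [0.6232, 0.0449, 0.1324]
orientation: [3.031, -0.827, -0.0]
contact_force: [-4.8, -0.2, 14.4]
grip_width: 0.032
```

Run:
```python
from h import *
from bench import status
o=status.get_obs();show(o);print(o["moment"])
```

```text
t 34.38 tcp [0.6232 0.0449 0.1324] F [-4.8 -0.2 14.4] w 0.032 zax [-0. -0. -1.] yaw_y -120.5 q7 -2.29
[-0.18174327  1.26688614  0.14001217]
```

>>> drive_tool:
  commands:
    - {"tx": 0,"ty": 0,"tz": -0.02,"rx": 0,"ry": 0,"rz": -1,"grip": 1}
    - {"tx": 0,"ty": 0,"tz": -0.02,"rx": 0,"ry": 0,"rz": -1,"grip": 1}

```text
clock: 34.62
tcp_pos: [0.6234, 0.0452, 0.1323]
orientation: [-2.885, 1.242, -0.0]
contact_force: [-6.4, 0.9, 19.5]
grip_width: 0.0319
```

Run:
```python
from h import *
o,f=snap("wrist","w19");show(o);print(o["moment"])
```

```text
t 34.62 tcp [0.6234 0.0452 0.1323] F [-6.4  0.9 19.5] w 0.0319 zax [ 0.  0. -1.] yaw_y -136.6 q7 -2.54
[-0.01532824  1.80233537  0.20230606]
```

View pics/w19.png

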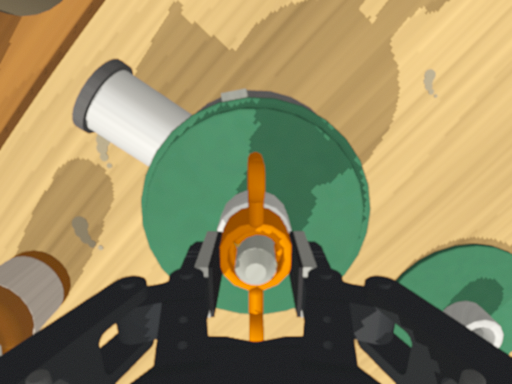

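>>> drive_tool:
  commands:
    - {"tx": 0,"ty": 0,"tz": 0,"rx": 0,"ry": 0,"rz": 0,"grip": -1}
    - {"tx": 0,"ty": 0,"tz": 0,"rx": 0,"ry": 0,"rz": 0,"grip": -1}
    - {"tx": 0,"ty": 0,"tz": 0,"rx": 0,"ry": 0,"rz": 0,"grip": -1}
    - {"tx": 0.06,"ty": -0.03,"tz": 0.2,"rx": 0,"ry": 0,"rz": 0,"grip": -1}
    - {"tx": 0,"ty": 0,"tz": 1,"rx": 0,"ry": 0,"rz": 0,"grip": -1}
    - {"tx": 0,"ty": 0,"tz": 1,"rx": 0,"ry": 0,"rz": 0,"grip": -1}
    - {"tx": 0,"ty": 0,"tz": 0.5,"rx": 0,"ry": 0,"rz": 0,"grip": -1}
    - {"tx": 0,"ty": 0,"tz": 0,"rx": 0,"ry": 0,"rz": 0,"grip": -1}

```text
clock: 35.67
tcp_pos: [0.625, 0.0441, 0.1845]
orientation: [-2.887, 1.237, -0.002]
contact_force: [-0.4, -0.4, 0.4]
grip_width: 0.0859
```

Run:
```python
from h import *
o,f=snap("wrist","w20");show(o)
W=cloud(f)
hsv=cv2.cvtColor(f["frame"],cv2.COLOR_BGR2HSV)
def lidz(f):
    W=cloud(f);hsv=cv2.cvtColor(f["frame"],cv2.COLOR_BGR2HSV)
    g=(hsv[...,0]>55)&(hsv[...,0]<95)&(hsv[...,1]>80)&(np.hypot(W[...,0]-.625,W[...,1]-.045)<.058)&(W[...,2]>.08)
    D=W[g];a=np.linalg.lstsq(np.c_[D[:,:2]-[.625,.045],np.ones(len(D))],D[:,2],rcond=None)[0];return np.median(D[:,2]),a
for n in("w6","w9","w15","w16","w20"): 
    q=pickle.load(open(n+".pkl","rb"))
    print(n,lidz(q))
for n in("w15","w16","w20"):
    q=pickle.load(open(n+".pkl","rb"));W=cloud(q);h=cv2.cvtColor(q["frame"],cv2.COLOR_BGR2HSV)
    rr=np.hypot(W[...,0]-.625,W[...,1]-.045)
    g=(h[...,0]>5)&(h[...,0]<18)&(h[...,1]>190)&(rr<.018)&(rr>.014)
    z=W[g][:,2];print("nut top",np.percentile(z,[50,75,90]))
    D=W[g&(W[...,2]>np.percentile(z,60)-.003)];print(np.linalg.lstsq(np.c_[D[:,:2]-[.625,.045],np.ones(len(D))],D[:,2],rcond=None)[0])
_,f=snap("scene","s20");fr=f["frame"][170:280,220:340];cv2.imwrite("pics/s20z.png",cv2.resize(fr,(600,550),interpolation=2))
for n in("s6","s20"): print(n,lidz(pickle.load(open(n+".pkl","rb"))))
```

```text
t 35.67 tcp [0.625  0.0441 0.1845] F [-0.4 -0.4  0.4] w 0.0859 zax [ 0.001  0.    -1.   ] yaw_y -136.4 q7 -2.53
w6 (np.float64(0.09905278747644775), array([0.01432746, 0.01503414, 0.10066472]))
w9 (np.float64(0.09908928984665438), array([0.00073774, 0.00048867, 0.0990838 ]))
w15 (np.float64(0.09904336871708888), array([-0.01377346, -0.03911433,  0.10060095]))
w16 (np.float64(0.09907593106527096), array([ 0.00105199, -0.00031413,  0.09907752]))
w20 (np.float64(0.09547493154413637), array([-0.02144408, -0.0206937 ,  0.0960916 ]))
nut top [0.14924721 0.15010892 0.15102012]
[-0.05230842  0.00191452  0.1499366 ]
nut top [0.14941296 0.15014776 0.15094197]
[-0.0146262  -0.02058586  0.1498606 ]
nut top [0.14287699 0.14362042 0.14428685]
[-0.03039087  0.03001562  0.14349472]
s6 (np.float64(0.09985806038448614), array([ 0.00261695, -0.02188313,  0.10017992]))
s20 (np.float64(0.09627674602796144), array([-0.08043026, -0.05614813,  0.09857642]))
```

View pics/s20z.png

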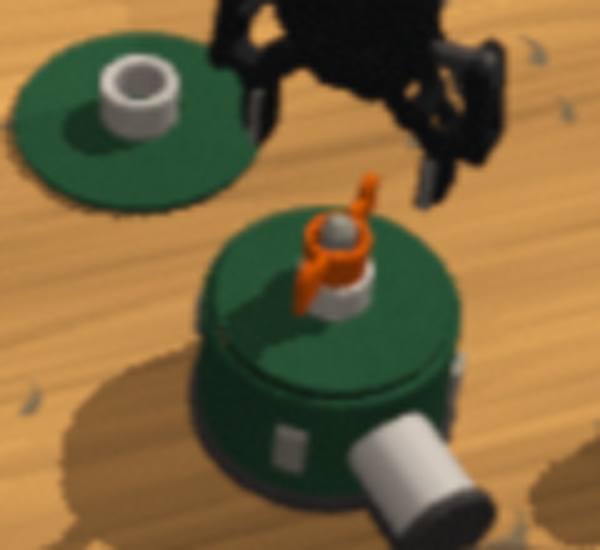

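View pics/w20.png

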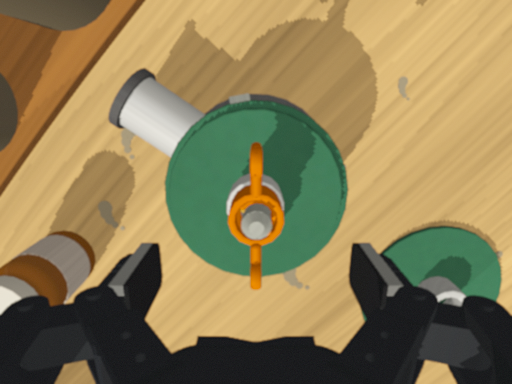

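The lid dropped 3.6 mm and holds with the gripper off it, so the seal is squeezed and the gap is closed. For margin I'll take one last short turn towards the hard stop.

>>> drive_tool:
  commands:
    - {"tx": 0,"ty": 0.06,"tz": -1,"rx": 0,"ry": 0,"rz": 0,"grip": -1}
    - {"tx": 0,"ty": 0,"tz": -1,"rx": 0,"ry": 0,"rz": 0,"grip": -1}
    - {"tx": 0,"ty": 0,"tz": -0.5,"rx": 0,"ry": 0,"rz": 0,"grip": -1}
    - {"tx": 0,"ty": 0,"tz": 0,"rx": 0,"ry": 0,"rz": 0,"grip": 1}
    - {"tx": 0,"ty": 0,"tz": 0,"rx": 0,"ry": 0,"rz": 0,"grip": 1}
    - {"tx": 0,"ty": 0,"tz": 0,"rx": 0,"ry": 0,"rz": 0,"grip": 1}
    - {"tx": 0,"ty": 0,"tz": 0,"rx": 0,"ry": 0,"rz": 0,"grip": 1}
    - {"tx": 0,"ty": 0,"tz": 0,"rx": 0,"ry": 0,"rz": 0,"grip": 1}
    - {"tx": 0,"ty": 0,"tz": 0,"rx": 0,"ry": 0,"rz": 0,"grip": 1}

```text
clock: 36.9
tcp_pos: [0.6247, 0.045, 0.1348]
orientation: [2.888, -1.237, 0.001]
contact_force: [-2.5, -2.2, 4.8]
grip_width: 0.0317
```

>>> drive_tool:
  commands:
    - {"tx": 0,"ty": 0,"tz": -0.01,"rx": 0,"ry": 0,"rz": -0.5,"grip": 1}
    - {"tx": 0,"ty": 0,"tz": -0.01,"rx": 0,"ry": 0,"rz": -0.5,"grip": 1}

```text
clock: 37.15
tcp_pos: [0.6245, 0.0444, 0.1347]
orientation: [2.792, -1.438, 0.001]
contact_force: [-5.0, -2.3, 9.3]
grip_width: 0.0315
```

Run:
```python
from h import *
from bench import status
o=status.get_obs();show(o);print(o["moment"])
```

```text
t 37.15 tcp [0.6245 0.0444 0.1347] F [-5.  -2.3  9.3] w 0.0315 zax [ 0.    -0.001 -1.   ] yaw_y -144.5 q7 -2.66
[-0.65519345  1.12259007  0.23281715]
```

>>> drive_tool:
  commands:
    - {"tx": 0,"ty": 0,"tz": -0.01,"rx": 0,"ry": 0,"rz": -0.5,"grip": 1}
    - {"tx": 0,"ty": 0,"tz": 0,"rx": 0,"ry": 0,"rz": -0.5,"grip": 1}

```text
clock: 37.4
tcp_pos: [0.6244, 0.0443, 0.1347]
orientation: [2.685, -1.629, 0.001]
contact_force: [-6.0, -3.8, 10.6]
grip_width: 0.0317
```

Run:
```python
from h import *
from bench import status
o=status.get_obs();show(o);print(o["moment"])
```

```text
t 37.4 tcp [0.6244 0.0443 0.1347] F [-6.  -3.8 10.6] w 0.0317 zax [ 0.    -0.001 -1.   ] yaw_y -152.5 q7 -2.78
[-0.74711421  1.11942046  0.31334354]
```

>>> drive_tool:
  commands:
    - {"tx": 0,"ty": 0,"tz": 0,"rx": 0,"ry": 0,"rz": 0,"grip": -1}
    - {"tx": 0,"ty": 0,"tz": 0,"rx": 0,"ry": 0,"rz": 0,"grip": -1}
    - {"tx": 0,"ty": 0,"tz": 0,"rx": 0,"ry": 0,"rz": 0,"grip": -1}
    - {"tx": 0,"ty": 0,"tz": 0,"rx": 0,"ry": 0,"rz": 0,"grip": -1}
    - {"tx": 0,"ty": 0,"tz": 1,"rx": 0,"ry": 0,"rz": 0,"grip": -1}
    - {"tx": 0,"ty": 0,"tz": 1,"rx": 0,"ry": 0,"rz": 0,"grip": -1}
    - {"tx": 0,"ty": 0,"tz": 1,"rx": 0,"ry": 0,"rz": 0,"grip": -1}
    - {"tx": 0,"ty": 0,"tz": 1,"rx": 0,"ry": 0,"rz": 0,"grip": -1}
    - {"tx": 0,"ty": 0,"tz": 0,"rx": 0,"ry": 0,"rz": 0,"grip": -1}
    - {"tx": 0,"ty": 0,"tz": 0,"rx": 0,"ry": 0,"rz": 0,"grip": -1}

```text
clock: 38.65
tcp_pos: [0.6241, 0.0454, 0.2124]
orientation: [2.687, -1.626, -0.001]
contact_force: [-0.4, -0.3, -0.0]
grip_width: 0.0855
```

Run:
```python
from h import *
o,f=snap("wrist","w21");show(o)
def lidz(f):
    W=cloud(f);hsv=cv2.cvtColor(f["frame"],cv2.COLOR_BGR2HSV)
    g=(hsv[...,0]>55)&(hsv[...,0]<95)&(hsv[...,1]>80)&(np.hypot(W[...,0]-.625,W[...,1]-.045)<.058)&(W[...,2]>.08)
    return np.median(W[g][:,2])
W=cloud(f);h=cv2.cvtColor(f["frame"],cv2.COLOR_BGR2HSV);rr=np.hypot(W[...,0]-.625,W[...,1]-.045)
g=(h[...,0]>5)&(h[...,0]<18)&(h[...,1]>190)&(rr<.018)&(rr>.014);print("nut",np.percentile(W[g][:,2],[50,75,90]))
print(lidz(f)); _,s=snap("scene","s21");print(lidz(s));_,t=snap("top","t21")
b=f["frame"][120:300,170:350];cv2.imwrite("pics/z21.png",np.hstack([cv2.resize(b,(400,400),interpolation=2),cv2.resize(s["frame"][180:280,230:330],(400,400),interpolation=2)]))
```

```text
t 38.65 tcp [0.6241 0.0454 0.2124] F [-0.4 -0.3 -0. ] w 0.0855 zax [-0.001 -0.    -1.   ] yaw_y -152.4 q7 -2.79
nut [0.14267584 0.14333304 0.144219  ]
0.09505806145133586
0.09587069220921218
```

View pics/z21.png

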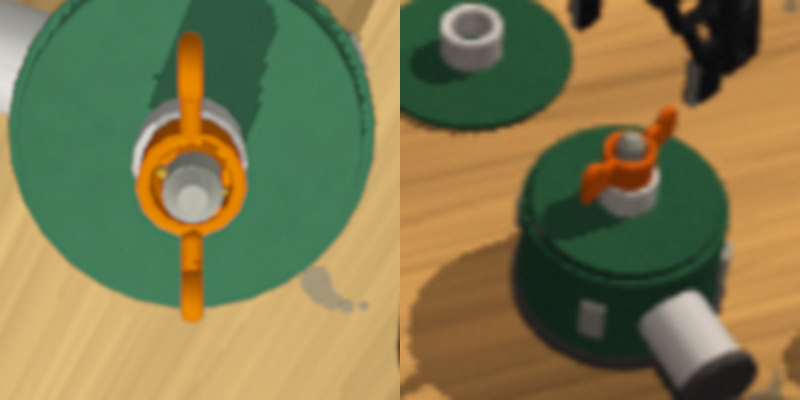

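View pics/t21.png

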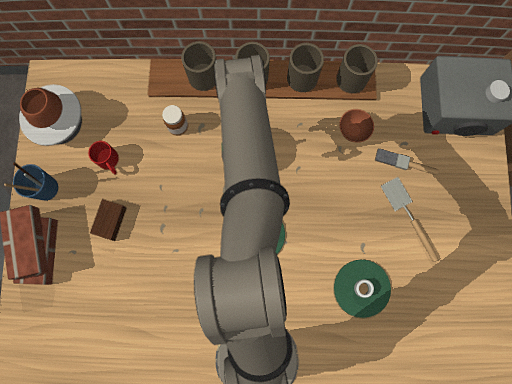

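The lid is now 4.0 mm lower than when it sat loose, in both the wrist and the scene depth. It holds with the gripper clear, and the bystanders are where they were. Handing in.

Run:
```python
from bench import workorder
print(workorder.hand_in())
```

```text
the job is handed in; nothing more can be done
None
```

The housing is closed and the job is handed in at about 39 s of the 72 s allowed; the hand-in gave no verdict. I put the smallest of the three lids on over the stud, collar up. Then I set the wing nut on the cross pin and turned it clockwise in three grips, about 370° in all, until the torque rose to 0.31 N m.

**Last checks**, with the gripper open, raised clear and reading almost no force:
- **Seal:** the lid has dropped 4.0 mm from its loose position in both the wrist and scene depth, so the seal is fully squeezed and the visible gap is gone.
- **Nut:** its top reads about 143.5 mm. The wrist depth reads about 1 mm low, so its underside is near 120 mm, and in the pictures it sits level on the collar.
- **Bystanders:** the jar, bowl, mug, block, brush and spatula look unmoved in the last top picture. I did not measure this.

**What disagreed:** the cameras differ by 1 to 5 mm in absolute position, and circles measured in the wrist picture mostly came out a few percent small. I therefore relied on height differences within one camera and on views through the hole while fitting the parts. The first drive calls were refused for incomplete rows and moved nothing.

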